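# Pack the camp kitchen and snap the cooler shut

### The arm

A 6-joint arm with a two-finger parallel gripper is mounted at the origin on the work surface. World frame = base frame: x ahead of the robot, y to its left, z up, the work surface at z = 0. Lengths are in m, angles in rad, forces in N, time in s.
With the tool pointing down it reaches from about 0.35 to 0.775 m from the base axis. Payload 7.3 kg.
Tool frame: the origin (TCP) lies on the centre line of the jaws, within the pads' length; the fingertips stand 14 mm ahead of it and the grasp point (between the pads) lies 5 mm behind it; z points along the fingers, y is the direction in which the jaws open and shut (so a half turn about z gives the same grasp; the last joint's range is limited). The gripper opens to 92 mm and grips with 3 to 60 N. Pads are 19 mm wide; open, the fingers measure 130 mm over their backs; the gripper's body (75 mm by 190 mm) begins 47 mm behind the grasp point.
Start: joints at [-1.426, 0.342, 1.524, -0, 1.275, -0.146], TCP at [0.151, -0.503, 0.241] pointing down, gripper open.
Joint ranges: [-2.53, 2.53], [-0.77, 2.02], [0.04, 2.7], [-1, 4.14], [0.28, 2.66], [-3.11, 3.11]. Speed limits (rad/s): [2.57, 2.57, 3.14, 3.14, 3.14, 3.14].

### API

Orientations are given as [roll, pitch, yaw] about the fixed x, y, z axes, in that order (R = Rz(yaw) Ry(pitch) Rx(roll)).
In Python, from cell import telemetry, cams, robot gives the robot as it stands.
- The arm moves only by the tool servo_tool, never from a script. Its argument "targets" is text: rows parted by semicolons, each of 4 numbers parted by spaces: the shift along the tool's x, y, z in mm, then the turn about the tool's z in rad. In form: x y z yaw; .... A call has 1 to 20 rows; each row shifts and turns the pose as measured when the row begins, along the tool's axes as they then stand; what a row does not reach is not made up. A row lasts 1/8 s, in which the tool goes at most 62.5 mm and 10.7 degrees, less where a joint would pass 70% of its speed; a pose out of reach is approached as far as the arm can. A call with a gripper value outside its range is refused whole. "hand" is the opening, from 0 (shut) to 1 (fully open), set as the call begins (left out, the last holds). The fingers move at their own pace and stop on an object; "squeeze" is the grip in N (left out, the last holds). Time passes only in rows, so rows that do not move let the fingers close. It gives the time, the measured TCP pose, the force and the opening at its end, in the units of the state.
- telemetry.observe(): the state, without advancing time (a new reading comes with each control period).
- cams.read_camera(name): name is "scene" or "top" or "wrist"; returns a dict with "color" (480x640x3 uint8, red, green, blue), "K" (3x3 intrinsics, pixels), "R" (3x3) and "t" (3): a world point X has camera coordinates R X + t. Camera axes: x right, y down, z forward; pixel columns grow to the right and rows downward; lengths in m; the calibration is good to about 2 mm. A picture is of the moment at which its call begins. There is no depth.
- robot.hand_in(): hands the job in, once; it reports no verdict.
Trained networks look in a picture, given as the dict that the camera call returned (one of the last four; its "shot" number tells which), for a name from the list of things; names that differ only in an ending like _2 or _b are one class to them, and where a whole thing is asked for, a point or a joint stands for the part that bears it (a point fixed in the world has none). Each returns a list of dicts, best first, with "score" (0 to 1); they miss things now and then, are a little off and sometimes report something else, mostly with a low value. They report only what shows in the picture. A call takes as long as a camera call. They do not tell look-alikes from the thing itself.
- cams.cut_out(picture, query): "region" (480x640 bool, what is visible of it) and "extent" ([centre column, centre row, width, height] in pixels, round what is visible of it).
The state is a dict: "time": time; "qpos": joint angles; "qvel": joint speeds; "joint_efforts": joint torques, N m; "tool_pos": TCP position; "tool_rot": TCP orientation; "contact_force": force on the tool from outside, world axes, zero at the start; "torque": the same for the moment, N m; "opening": finger opening in m.
Only numpy, scipy, OpenCV 4.12 (cv2) and the standard library are available. Lean on these libraries where they do the work, as an engineer would, in place of code of your own. Each camera call takes 0.05 s, during which the arm holds its last target.

### The job

Pack up the camp kitchen: put whatever food is on the table (amber jam jar, red tin, white-and-blue yoghurt tub) into the orange cooler and whatever cooking gear is there (green cup, yellow gas cartridge, steel tumbler) into the open steel bin. Once the food is in, shut the cooler's lid, then take the snap pliers by their two blue grips and squeeze the two halves of the press stud on the cooler's front fully together over the lid's tongue; they are too stiff for fingers, so touch them with the pliers only. Stand the pliers back upright and sprung open in their stand, and leave the stove, the colander and the tan silicone lid where they are.

Things in the scene. Friction and masses are not known exactly. Their poses are not given: they have to be found in the camera images.
- cooler: Small orange cooler box, fixed to the table, 160 (its x) x 250 (its y) x 85 mm high, walls and floor 8 mm, open at the top until its lid is shut. Origin: centre of its underside. Its front, with the press stud, faces its own -x; the lid's hinge runs along the top of its back wall (its +x side, 80 mm from the origin, 85 mm up).
- lid (a joint): Cooler lid angle, rad: 0 shut, 1.57 upright, 1.9 stopped leaning back; starts at 1.6 to 1.72. White panel 160 x 250 x 20 mm with a thin black tongue (4 mm, to 38 mm beyond the free edge) that comes down between the press stud's halves. Damped, light friction: about upright it stays where left; pushed forward below about 1.1 rad it sinks shut by itself in a few seconds.
- lid_edge (a point): Middle of the lid's free edge, half-way through its thickness.
- clip: Press-stud holder on the outside of the cooler's front wall: a grey ledge 44 x 56 x 10 mm, its top 50 mm above the table, that carries the two halves. Origin: middle of the ledge's underside, 107 mm in front of the cooler's origin; axes as the cooler's.
- clip_mid (a point): Point midway between the press stud's two halves, 70 mm above the table. Each half is an upright metal plate 20 mm (cooler x) x 6 mm x 28 mm (from 52 to 80 mm above the table). Open, their outer faces stand 25 mm apart along the cooler's y; snapped, 16 mm.
- stud (a joint): Travel of the brass half (on the cooler's +y side) towards the middle, m: 0 open, 0.0045 fully home. Takes about 6 N and stays where it is pushed.
- socket (a joint): The same for the steel half (on the cooler's -y side): 0 open, 0.0045 fully home, about 6 N.
- bin: Open steel bin, fixed to the table, 180 (its x) x 220 (its y) x 80 mm high, walls 4 mm. Origin: centre of its underside. Bin and cooler stand on opposite sides, either way round.
- stand: Pliers stand, fixed: a flared pocket on a 70 x 100 mm base plate. Origin: centre of the base's underside. Pocket floor 6 mm above the table, 26 mm (its x) x 56 mm (its y) inside at the floor, about 38 x 76 mm at its mouth 45 mm above the table.
- pliers_grip (a point): Midway between the pliers' two blue grips. The pliers (0.2 kg, 108 mm tall) stand upright, jaws down, and are taken from above across the grips: round bars 16 mm thick, 26 mm long along the pliers' x, centred 100 mm above the jaw tips, 62 mm across (pliers' y) when open. Axes: x hinge pin, y across the jaws, z up; they belong to one half, so they turn by half the closing angle.
- pliers_tip (a point): Midway between the open jaw tips at their lower end, 100 mm below pliers_grip along the pliers' z. The jaws are flat plates 20 mm (x) x 6 mm x 30 mm high, 34 mm apart inside and 46 mm outside when open.
- jaws (a joint): Closing angle of the pliers, rad: 0 open (sprung: about 7 N across the grips starts to close them, 10 N closes them fully), 0.5 fully closed. With 16 mm between the jaw tips it reads about 0.37 and the grips are about 43 mm across. Closing on the press stud takes about 16 N in all. A light grip at about 58 mm carries the pliers with the jaws still open.
- jar_mid (a point): Food: amber jam jar with a brass cap, diameter 52, height 62 mm. Site at its centre, half-way up; z axis up while it stands.
- tin_mid (a point): Food: steel tin with a red band, diameter 54, height 50 mm. Site at its centre, half-way up; z axis up while it stands.
- tub_mid (a point): Food: white yoghurt tub with blue band and lid, diameter 46 at the foot to 51 with a lid of 55 at the top 5 mm, height 55 mm. Site at its centre, half-way up; z axis up while it stands.
- cup_mid (a point): Gear: green enamel cup, diameter up to 62, height 56 mm, wall 4 mm, with a handle on its +y side that reaches 67 mm from the axis. Site at its centre, half-way up; z axis up while it stands.
- cartridge_mid (a point): Gear: yellow gas cartridge, diameter 58 to 60 up to 38 mm, then a shoulder up to a brass valve 20 mm wide, height 60 mm. Site at its centre, half-way up; z axis up while it stands.
- tumbler_mid (a point): Gear: open steel tumbler, diameter 60 at the rim and a little less at the foot, height 60 mm, wall 4 mm. Site at its centre, half-way up; z axis up while it stands.
- stove_knob (a point): Bystander: the black knob on the front of the green propane stove, 40 mm above the table. The stove is 180 x 240 x 97 mm high; its middle lies 105 mm behind this point (along its own x) and 70 mm to its own -y side.
- colander_rim (a point): Bystander: the point of the stainless colander's rim on its own -x side, 85 mm above the table; the colander is 210 mm across and lies beyond this point.
- silicone_edge (a point): Bystander: the point of the tan silicone lid's edge on its own -x side; the lid is a disc 170 mm across with a small knob, 22 mm high, and lies beyond this point.
Things that resemble listed ones, but are neither listed nor needed, are in the scene too. What is shaped like the part that bears pliers_grip but turquoise is not meant.

How it is judged:
On the way, in this order (a step that is already met when the one before it is completed fails the run):
1. all the food is in the cooler and the lid is shut, with the press stud still open (x of jar_mid in the frame of cooler between -0.07 and 0.07 m and y of jar_mid in the frame of cooler between -0.115 and 0.115 m and z of each of jar_mid, tin_mid, tub_mid in the frame of cooler below 0.065 m and x of tin_mid in the frame of cooler between -0.07 and 0.07 m and y of tin_mid in the frame of cooler between -0.115 and 0.115 m and x of tub_mid in the frame of cooler between -0.07 and 0.07 m and y of tub_mid in the frame of cooler between -0.115 and 0.115 m and value of joint lid below 0.05 rad and value of joint each of stud, socket below 0.003 m), for 0.2 s.
2. the press stud is snapped home between the jaws of the closed pliers (value of joint each of stud, socket above 0.0036 m and value of joint lid below 0.05 rad and value of joint jaws above 0.25 rad and distance between pliers_tip and clip_mid below 0.035 m), for 0.1 s.
At the end, for the whole second after the job is handed in: Food present lies inside the cooler, gear present inside the bin; lid shut (under 0.05 rad); both press-stud halves pushed in over 3.6 mm; pliers in their stand, tips within 20 mm of its middle and 14 mm of its floor, leaning under 0.35 rad, sprung open (under 0.08 rad) (x of jar_mid in the frame of cooler between -0.07 and 0.07 m and y of jar_mid in the frame of cooler between -0.115 and 0.115 m and z of each of jar_mid, tin_mid, tub_mid in the frame of cooler below 0.065 m and x of tin_mid in the frame of cooler between -0.07 and 0.07 m and y of tin_mid in the frame of cooler between -0.115 and 0.115 m and x of tub_mid in the frame of cooler between -0.07 and 0.07 m and y of tub_mid in the frame of cooler between -0.115 and 0.115 m and x of cup_mid in the frame of bin between -0.086 and 0.086 m and y of cup_mid in the frame of bin between -0.106 and 0.106 m and z of each of cup_mid, cartridge_mid, tumbler_mid in the frame of bin below 0.075 m and x of cartridge_mid in the frame of bin between -0.086 and 0.086 m and y of cartridge_mid in the frame of bin between -0.106 and 0.106 m and x of tumbler_mid in the frame of bin between -0.086 and 0.086 m and y of tumbler_mid in the frame of bin between -0.106 and 0.106 m and value of joint lid below 0.05 rad and value of joint each of stud, socket above 0.0036 m and horizontal distance between pliers_tip and stand below 0.02 m and z of pliers_tip in the frame of stand below 0.02 m and angle between pliers_grip's own z axis and vertical below 0.35 rad and value of joint jaws below 0.08 rad); the robot touches nothing.
It fails at once if the fingers press on the press stud or its ledge (contact force between the fingers and clip above 2 N).
It fails at once if the stove is moved by more than 4 cm (distance of stove_knob from where it was at the start of the episode above 0.04 m).
It fails at once if the colander is moved by more than 4 cm (distance of colander_rim from where it was at the start of the episode above 0.04 m).
It fails at once if the silicone lid is moved by more than 4 cm (distance of silicone_edge from where it was at the start of the episode above 0.04 m).
Of jar, tin, tub, cup, cartridge, tumbler only 4 to 6 are there at a start; the rules pass over those that are not, and their reading is None.
At some moment in a run one of jar, tin, tub, cup, cartridge, tumbler may be knocked a few centimetres aside while the robot is not near it.
It also fails if it takes over 210 s, if anything falls off the work surface, if the arm or the gripper's body presses on something with over 40 N, if the wrist force passes 120 N, or if a joint passes its speed limit or range.

## Working session

There is one attempt and no reset: what is moved stays moved. The work goes in short steps, Python scripts to look and compute and a tool call to move; the robot and the scene stay as the last step left them, time stands still between calls to the robot, and variables do not carry over. Pictures are saved under pics/ and viewed, and the job is handed in when it is done.

Besides the shell and the picture viewer there is one more tool, called after "Call:" as name(argument=value, ...) on one line, values as JSON. servo_tool: Moves the arm, as the interface text tells. Its arguments: {"type":"object","properties":{"targets":{"type":"string"},"hand":{"type":"number"},"squeeze":{"type":"number"}},"required":["targets"]}

```bash
ls -la; mkdir -p pics; cat > h.py <<'E'
import numpy as np, cv2
from cell import telemetry, cams, robot
def shot(n,fn=None):
    p=cams.read_camera(n)
    if fn: cv2.imwrite('pics/'+fn,p['color'][:,:,::-1])
    return p
def proj(p,X):
    c=p['R']@np.asarray(X,float)+p['t']; u=p['K']@c; return u[:2]/u[2]
def ray(p,uv):
    d=np.linalg.solve(p['K'],[uv[0],uv[1],1.]); R=p['R']; return -R.T@p['t'], R.T@d
def atz(p,uv,z):
    o,d=ray(p,uv); return o+d*(z-o[2])/d[2]
def tri(obs):
    A=np.zeros((3,3));b=np.zeros(3)
    for p,uv in obs:
        o,d=ray(p,uv); d=d/np.linalg.norm(d); M=np.eye(3)-np.outer(d,d); A+=M;b+=M@o
    X=np.linalg.solve(A,b)
    return X,[np.linalg.norm(proj(p,X)-uv).round(1) for p,uv in obs]
E
python3 - <<'E'
from h import *
print(telemetry.observe())
for n in ['scene','top','wrist']:
    p=shot(n,n+'0.png'); print(n,p['K'].tolist(),(-p['R'].T@p['t']).round(3),p['R'].round(3).tolist())
E
```

```text
total 12
drwxr-xr-x  3 agent agent 4096 Dec  6 22:33 .
drwxr-xr-x 23 root  root  4096 Dec  6 22:33 ..
drwxr-xr-x  2 agent agent 4096 Dec  6 22:33 pics
{'time': 0.0, 'qpos': array([-1.42599062e+00,  3.42722637e-01,  1.52503652e+00,  8.94053281e-06,
        1.27542105e+00, -1.46026674e-01]), 'qvel': array([-2.52706918e-04, -1.94298733e-03, -5.81117129e-04, -3.92943720e-04,
       -8.02415692e-05, -1.17655633e-03]), 'joint_efforts': array([-1.75125428e-03, -4.31241024e+01, -2.44228953e+01,  7.15137203e-02,
        5.57394954e-02, -1.06980574e-04]), 'tool_pos': array([ 0.1504955 , -0.50254832,  0.2400382 ]), 'tool_rot': array([-3.14002324e+00, -2.39460142e-04,  2.90829580e-01]), 'contact_force': array([1.03872054, 0.59346635, 1.19691873]), 'torque': array([ 0.01029406, -0.01514439,  0.02041805]), 'opening': 0.09177485450201527}
scene [[458.7163792480466, 0.0, 325.6602741862434], [0.0, 458.7163792480466, 237.5392417598491], [0.0, 0.0, 1.0]] [1.106 0.455 0.639] [[-0.636, 0.772, -0.0], [0.455, 0.374, -0.808], [-0.623, -0.514, -0.589]]
top [[533.3446360493572, 0.0, 320.30991813416796], [0.0, 533.3446360493572, 239.8236603285475], [0.0, 0.0, 1.0]] [0.501 0.011 1.079] [[-0.008, -1.0, -0.001], [-0.998, 0.008, -0.066], [0.066, 0.0, -0.998]]
wrist [[413.35896212550017, 0.0, 317.35664923817967], [0.0, 413.35896212550017, 240.09005627385096], [0.0, 0.0, 1.0]] [ 0.23  -0.48   0.385] [[0.287, -0.958, -0.001], [-0.912, -0.274, 0.305], [-0.292, -0.087, -0.952]]
```

View pics/top0.png

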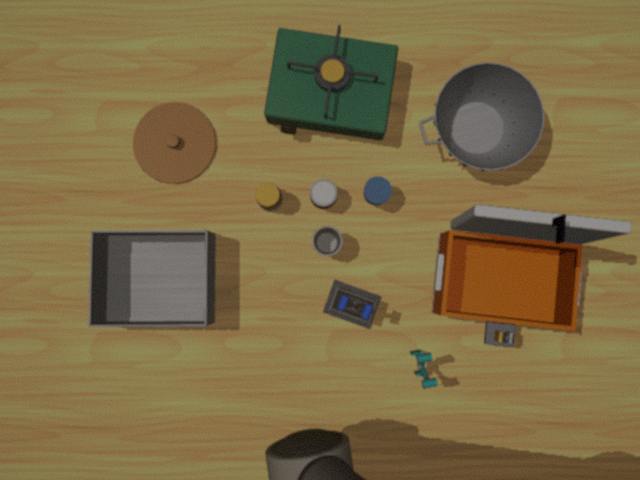

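View pics/scene0.png

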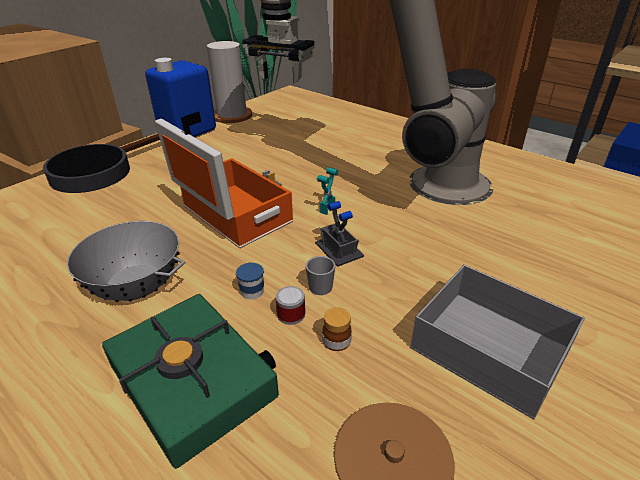

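View pics/wrist0.png

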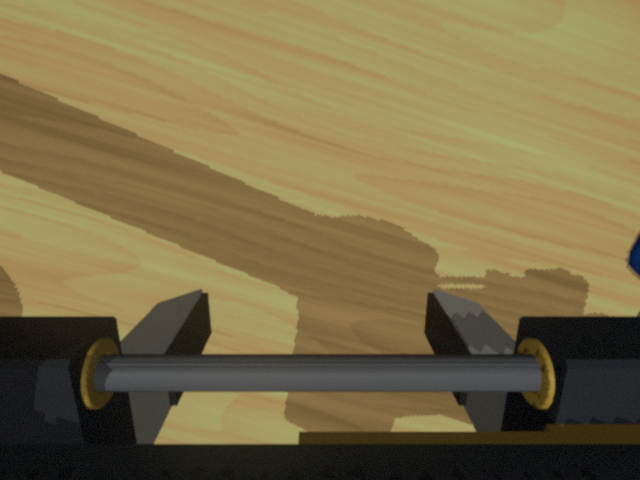

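```bash
python3 - <<'E'
from h import *
P={n:shot(n) for n in ['scene','top']}
for q in ['jar_mid','tin_mid','tub_mid','cup_mid','cartridge_mid','tumbler_mid','pliers_grip','stand','bin','cooler','clip','lid']:
    obs=[]
    for n,p in P.items():
        r=cams.cut_out(p,q)
        print(q,n,[(round(a['score'],2),np.round(a['extent'],0).tolist()) for a in r[:3]])
        if r and r[0]['score']>.3: obs.append((p,np.array(r[0]['extent'][:2])))
    if len(obs)==2:
        X,e=tri(obs); print('   ->',X.round(4),e)
c=P['top']['color']
a=cv2.resize(c[150:400,220:440],None,fx=2.6,fy=2.4*1.0,interpolation=cv2.INTER_CUBIC)
cv2.imwrite('pics/topA.png',np.clip(a[:,:,::-1]*1.6,0,255).astype(np.uint8))
a=cv2.resize(c[190:400,400:640],None,fx=2.8,fy=2.8,interpolation=cv2.INTER_CUBIC)
cv2.imwrite('pics/topB.png',np.clip(a[:,:,::-1]*1.6,0,255).astype(np.uint8))
c=P['scene']['color']
a=cv2.resize(c[150:360,200:400],None,fx=2.8,fy=2.8,interpolation=cv2.INTER_CUBIC)
cv2.imwrite('pics/scA.png',a[:,:,::-1])
E
```

```text
jar_mid scene [(0.91, [338.0, 329.0, 31.0, 43.0]), (0.17, [319.0, 274.0, 30.0, 39.0])]
jar_mid top [(0.93, [269.0, 198.0, 30.0, 26.0])]
   -> [0.6563 0.1125 0.0245] [np.float64(0.4), np.float64(0.3)]
tin_mid scene [(0.8, [292.0, 306.0, 32.0, 39.0])]
tin_mid top [(0.62, [323.0, 192.0, 32.0, 30.0])]
   -> [0.6652 0.006  0.0217] [np.float64(0.9), np.float64(0.9)]
tub_mid scene [(0.63, [251.0, 282.0, 24.0, 38.0])]
tub_mid top [(0.84, [378.0, 192.0, 29.0, 26.0])]
   -> [ 0.6652 -0.1047  0.0208] [np.float64(0.2), np.float64(0.2)]
cup_mid scene []
cup_mid top []
cartridge_mid scene [(0.25, [271.0, 178.0, 15.0, 14.0])]
cartridge_mid top []
tumbler_mid scene [(0.69, [319.0, 276.0, 30.0, 41.0])]
tumbler_mid top [(0.71, [326.0, 241.0, 34.0, 30.0])]
   -> [ 0.5701 -0.0008  0.03  ] [np.float64(1.0), np.float64(1.0)]
pliers_grip scene [(0.92, [327.0, 191.0, 19.0, 46.0]), (0.65, [340.0, 224.0, 23.0, 42.0])]
pliers_grip top [(0.74, [356.0, 307.0, 36.0, 20.0]), (0.61, [426.0, 368.0, 24.0, 38.0]), (0.3, [532.0, 274.0, 202.0, 143.0])]
   -> [ 0.4543 -0.0596  0.1535] [np.float64(6.7), np.float64(8.1)]
s
[... 228 characters left out ...]
0.7)]
bin scene []
bin top [(0.89, [152.0, 278.0, 128.0, 102.0])]
cooler scene [(0.69, [193.0, 164.0, 80.0, 112.0]), (0.45, [341.0, 224.0, 19.0, 46.0])]
cooler top [(0.93, [533.0, 274.0, 202.0, 143.0]), (0.54, [269.0, 198.0, 27.0, 30.0])]
   -> [ 0.5243 -0.3895  0.1316] [np.float64(14.8), np.float64(19.5)]
clip scene [(0.45, [270.0, 179.0, 8.0, 14.0])]
clip top [(0.95, [502.0, 333.0, 31.0, 24.0]), (0.52, [330.0, 83.0, 135.0, 117.0])]
   -> [ 0.387  -0.3283  0.0595] [np.float64(1.3), np.float64(1.8)]
lid scene [(0.81, [193.0, 163.0, 81.0, 109.0]), (0.6, [292.0, 306.0, 28.0, 36.0])]
lid top [(0.67, [542.0, 223.0, 179.0, 38.0])]
   -> [ 0.5836 -0.3652  0.1708] [np.float64(1.7), np.float64(2.2)]
```

View pics/topA.png

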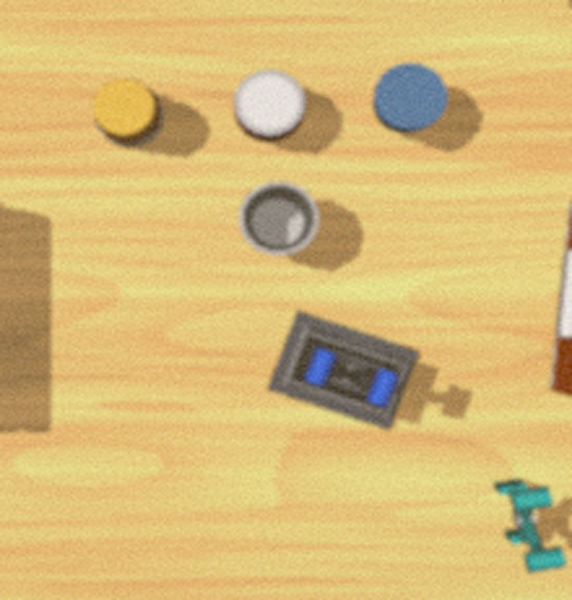

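View pics/topB.png

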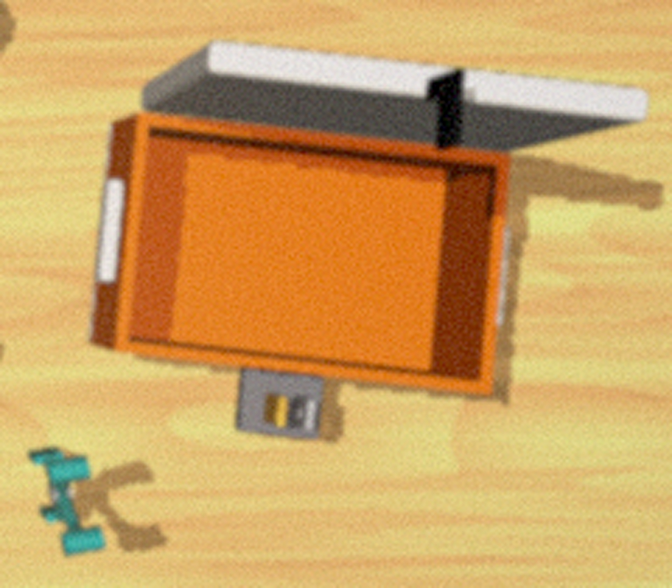

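View pics/scA.png

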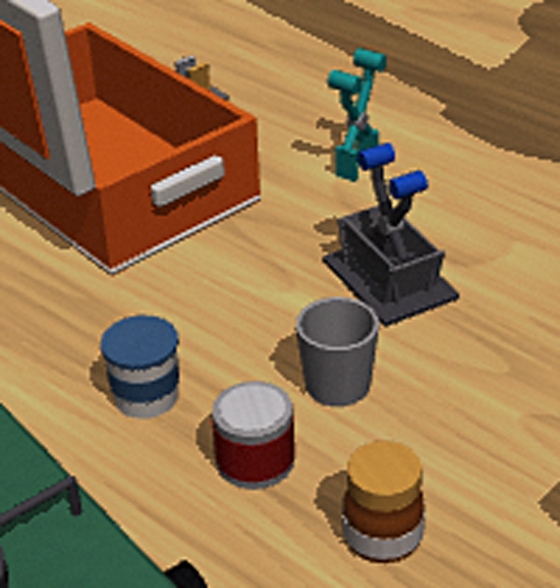

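```bash
python3 - <<'E'
from h import *
P={n:shot(n) for n in ['scene','top']}
T=lambda a,b:np.array([a/2.6+220,b/2.4+150]); S=lambda a,b:np.array([a/2.8+200,b/2.8+150])
for n,t,s in [('jar',T(125,107),S(384,468)),('tin',T(270,103),S(253,410)),('tub',T(410,97),S(141,342)),('tum',T(280,218),S(338,325)),('gripL',T(320,367),S(408,185)),('gripR',T(382,387),S(376,155))]:
    X,e=tri([(P['top'],t),(P['scene'],s)]); print(n,X.round(4),e)
# bigger crops for cooler, bin
def crop(n,x0,x1,y0,y1,f,fn,g=1.6):
    a=cv2.resize(P[n]['color'][y0:y1,x0:x1],None,fx=f,fy=f,interpolation=cv2.INTER_CUBIC)
    cv2.imwrite('pics/'+fn,np.clip(a[:,:,::-1]*g,0,255).astype(np.uint8))
crop('top',425,595,200,355,4,'c1.png'); crop('scene',140,300,100,250,4,'c2.png',1.1)
crop('top',80,225,220,335,4,'c3.png'); crop('scene',400,600,250,420,4,'c4.png',1.1)
crop('top',315,395,270,340,8,'c5.png'); 
E
```

```text
jar [0.6574 0.1113 0.0557] [np.float64(0.2), np.float64(0.2)]
tin [0.6618 0.0033 0.0432] [np.float64(0.2), np.float64(0.2)]
tub [ 0.665  -0.1016  0.0482] [np.float64(0.2), np.float64(0.2)]
tum [ 0.5667 -0.0028  0.053 ] [np.float64(0.1), np.float64(0.1)]
gripL [ 0.4504 -0.0297  0.102 ] [np.float64(0.3), np.float64(0.3)]
gripR [ 0.4352 -0.0728  0.1042] [np.float64(0.4), np.float64(0.3)]
```

View pics/c1.png

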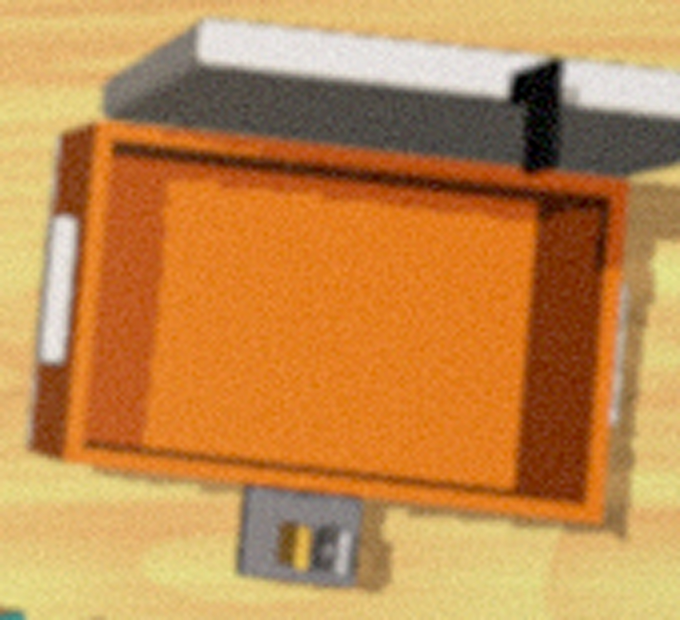

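View pics/c2.png

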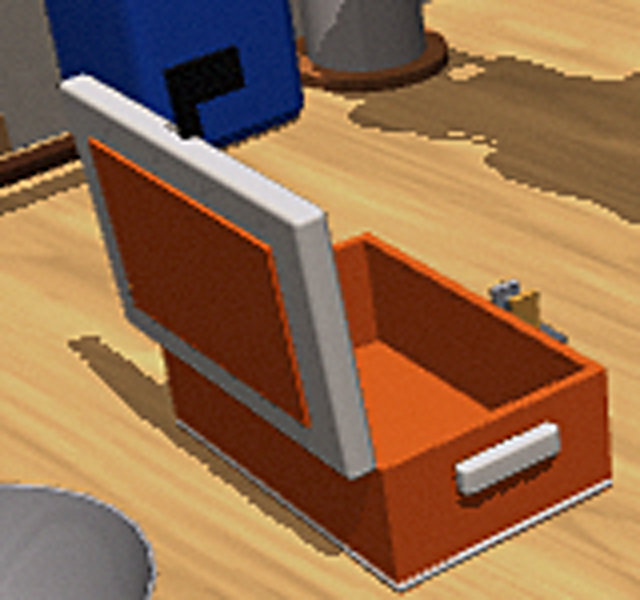

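View pics/c3.png

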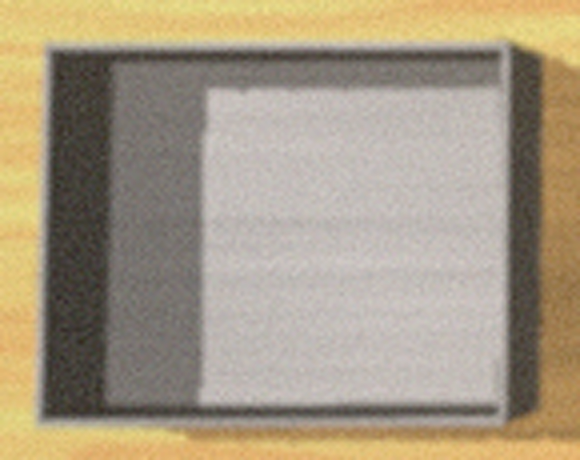

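View pics/c5.png

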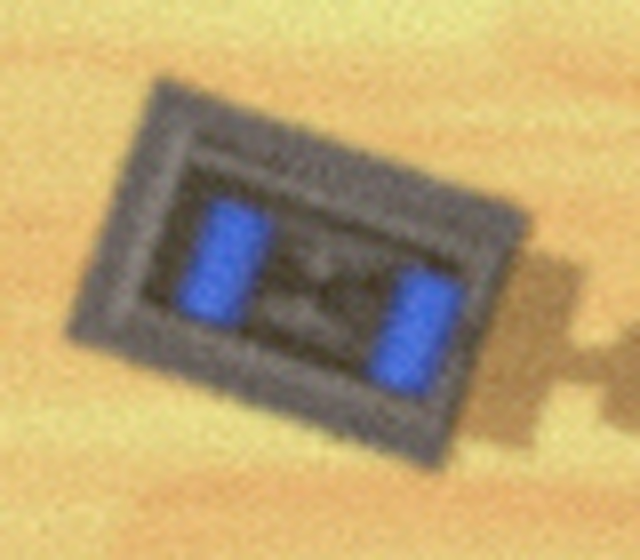

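```bash
cat > fit.py <<'E'
from h import *
from scipy.optimize import least_squares
def rect(pose,pts):
    x,y,a=pose; c,s=np.cos(a),np.sin(a); return np.array([[x+c*p[0]-s*p[1],y+s*p[0]+c*p[1],p[2]] for p in pts])
def fit(obs,x0):
    # obs: (pic,uv,localpt)
    f=lambda q:np.concatenate([proj(p,rect(q,[l])[0])-uv for p,uv,l in obs])
    r=least_squares(f,x0); return r.x,r.fun.reshape(-1,2).round(1)
E
python3 - <<'E'
from fit import *
t=shot('top'); s=shot('scene')
h=.085
to=[(t,(449.3,230.5),(.08,.125,h)),(t,(582,245),(.08,-.125,h)),(t,(575.8,331),(-.08,-.125,h)),(t,(441.3,314.5),(-.08,.125,h))]
so=[(s,(291.3,192.5),(-.08,.125,h)),(s,(292.5,221.3),(-.08,.125,0)),(s,(240,247),(.08,.125,0)),(s,(231.3,158.8),(-.08,-.125,h))]
for o in (to,so,to+so):
    q,r=fit(o,[.5,-.36,-.1]); print('cooler',q.round(4),r.tolist())
    print(' clip',rect(q,[(-.107,0,.07)]).round(4))
b=lambda x,y:(x/4+80,y/4+220)
h=.08
bo=[(t,b(48,45),(.09,.11,h)),(t,b(510,42),(.09,-.11,h)),(t,b(505,425),(-.09,-.11,h)),(t,b(38,422),(-.09,.11,h))]
q,r=fit(bo,[.5,.3,0]); print('bin',q.round(4),r.tolist())
c5=lambda x,y:(x/8+315-.4,y/8+270-.4)
st=[(t,c5(165,78),(.035,.05,.006)),(t,c5(527,213),(.035,-.05,.006)),(t,c5(437,468),(-.035,-.05,.006)),(t,c5(70,338),(-.035,.05,.006))]
q,r=fit(st,[.44,-.05,-.3]); print('stand',q.round(4),r.tolist())
g1,g2=atz(t,c5(227,262),.11),atz(t,c5(418,330),.11); print('grips',g1,g2,(g1+g2)/2,np.linalg.norm(g1-g2),np.arctan2(*(g1-g2)[:2]))
for n,u,z in [('jar',(268.1,194.6),.062),('tin',(323.8,192.9),.05),('tub',(377.7,190.4),.055),('tum',(327.7,240.8),.06)]: print(n,atz(t,u,z).round(4))
gs=[(498.6,336.4),(506.5,337)]
for u in gs: print('plates',atz(t,u,.08))
print('clip net',atz(t,(502,333),.05))
E
```

```text
cooler [ 0.489  -0.3444 -0.1214] [[-0.1, -0.7], [0.6, -0.1], [-0.1, -0.2], [-0.4, 0.9]]
 clip [[ 0.3827 -0.3314  0.07  ]]
cooler [ 0.4932 -0.3429 -0.1176] [[0.1, -0.9], [0.4, -0.0], [-0.3, 1.4], [-0.1, -1.2]]
 clip [[ 0.387  -0.3303  0.07  ]]
cooler [ 0.4898 -0.3445 -0.1227] [[0.1, -1.2], [0.7, -0.5], [-0.2, -0.6], [-0.4, 0.4], [0.4, -1.5], [0.7, -0.7], [-0.0, 0.5], [0.8, -1.8]]
 clip [[ 0.3836 -0.3314  0.07  ]]
bin [ 0.4981  0.3324 -0.0078] [[-0.7, -1.1], [0.8, -0.5], [0.8, 0.4], [-0.9, 1.2]]
stand [ 0.4431 -0.0511 -0.3564] [[-0.7, -0.6], [1.0, -0.3], [0.5, 0.9], [-0.8, -0.0]]
grips [ 0.45153993 -0.02876704  0.11      ] [ 0.43592888 -0.07168696  0.11      ] [ 0.44373441 -0.050227    0.11      ] 0.04567083566075594 0.3488493453410111
jar [0.6562 0.1109 0.062 ]
tin [0.6605 0.0037 0.05  ]
tub [ 0.6637 -0.1006  0.055 ]
tum [ 0.5664 -0.0029  0.06  ]
plates [ 0.38484361 -0.31788089  0.08      ]
plates [ 0.3836223  -0.33249139  0.08      ]
clip net [ 0.38774062 -0.33444121  0.05      ]
```

Candidates (top view): blue pliers in stand (356,305) versus turquoise pliers (424,370), I take the blue ones. Food: jar (268,195), tin (323,193), tub (378,190). Gear: only the tumbler (327,240). The crops confirm all of these. Moving first towards the tub, with the tool turned so the camera faces the robot.

```bash
cat > go.py <<'E'
import sys
from h import *
from scipy.spatial.transform import Rotation as Ro
def delta(x,y,z,yaw=None):
    o=telemetry.observe(); R=Ro.from_euler('xyz',o['tool_rot']).as_matrix()
    d=R.T@(np.array([x,y,z])-o['tool_pos'])*1000
    dy=0 if yaw is None else -((yaw-o['tool_rot'][2]+np.pi)%(2*np.pi)-np.pi)
    return d,dy,o
if __name__=='__main__':
    a=list(map(float,sys.argv[1:])); d,dy,o=delta(*a)
    print('t',round(o['time'],2),'shift mm',d.round(1),'turn',round(dy,3),'rot',o['tool_rot'].round(3),'q6',o['qpos'][5].round(2))
E
python3 go.py .40 -.25 .33 3.02; python3 go.py .6637 -.1006 .20 3.02
```

```text
t 1.65 shift mm [ 311.5 -170.8  -89.3] turn -2.729 rot [3.142 0.    0.291] q6 -0.15
t 1.65 shift mm [ 607.  -238.3   40.7] turn -2.729 rot [3.142 0.    0.291] q6 -0.15
```

Call:
servo_tool(targets="0 0 -45 0;0 0 -45 0;45 -25 0 0;45 -25 0 0;45 -25 0 0;45 -24 0 0;45 -24 0 0;45 -24 0 0;42 -24 0 0", hand=1)

```text
time: 2.78
tool_pos: [0.4061, -0.2451, 0.334]
tool_rot: [3.14, -0.002, 0.283]
contact_force: [1.5, 0.0, 0.7]
opening: 0.0919
```

Call:
servo_tool(targets="0 0 0 -0.18;0 0 0 -0.18;0 0 0 -0.18;0 0 0 -0.18;0 0 0 -0.18;0 0 0 -0.18;0 0 0 -0.18;0 0 0 -0.18;0 0 0 -0.18;0 0 0 -0.18;0 0 0 -0.18;0 0 0 -0.18;0 0 0 -0.18;0 0 0 -0.18;0 0 0 -0.18")

```text
time: 4.65
tool_pos: [0.4084, -0.2409, 0.3343]
tool_rot: [-3.141, 0.003, 3.079]
contact_force: [-0.3, 0.2, 0.0]
opening: 0.0918
```

```bash
python3 go.py .6637 -.1006 .18 3.02
```

```text
t 4.65 shift mm [-245.5  156.   155. ] turn 0.059 rot [-3.141e+00  3.000e-03  3.079e+00] q6 -2.2
```

Call:
servo_tool(targets="-41 26 0 0.03;-41 26 0 0.03;-41 26 0 0;-41 26 10 0;-41 26 30 0;-40 25 40 0;0 0 40 0;0 0 0 0")

```text
time: 5.65
tool_pos: [0.6775, -0.1098, 0.2117]
tool_rot: [-3.139, 0.006, 3.019]
contact_force: [0.7, -0.0, -0.2]
opening: 0.0913
```

```bash
python3 - <<'E'
from h import *
p=shot('wrist','w1.png'); t=shot('top','t1.png')
for n in ['tub_mid','tin_mid','jar_mid']:
  r=cams.cut_out(p,n); print(n,[(round(a['score'],2),np.round(a['extent'],1).tolist()) for a in r[:2]])
for n,X in dict(tub=(.6637,-.1006,.055),tin=(.6605,.0037,.05),tub0=(.6637,-.1006,0)).items(): print(n,proj(p,X))
E
python3 go.py .6637 -.1006 .035 3.02
```

```text
tub_mid [(0.85, [329.8, 203.9, 72.3, 74.9])]
tin_mid [(0.91, [462.2, 180.2, 84.2, 77.7]), (0.71, [327.9, 204.3, 73.4, 74.4])]
jar_mid [(0.56, [592.9, 158.9, 89.6, 73.2])]
tub [329.50750799 202.37097774]
tin [468.64466517 179.9625199 ]
tub0 [327.9841257  188.25543864]
t 5.9 shift mm [ 20.2   9.5 183.3] turn -0.003 rot [-3.137  0.018  3.017] q6 -1.72
```

View pics/w1.png

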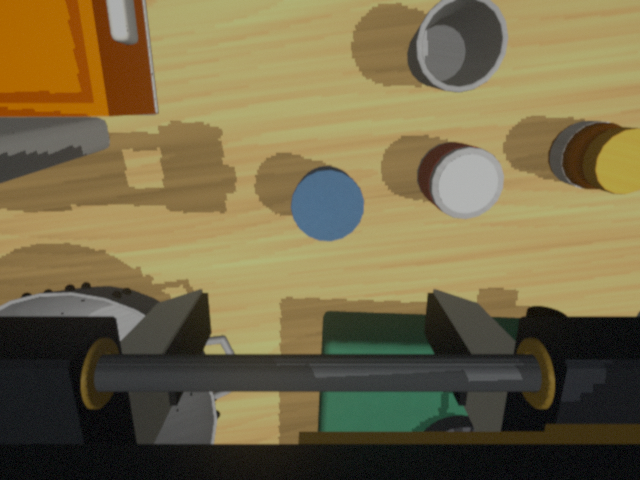

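Call:
servo_tool(targets="5 3 45 0;5 3 45 0;5 3 45 0;3 1 45 0;0 0 0 0")

```text
time: 6.52
tool_pos: [0.6717, -0.1043, 0.0469]
tool_rot: [-3.134, 0.039, 3.014]
contact_force: [0.5, -0.5, 0.6]
opening: 0.0913
```

```bash
python3 go.py .6637 -.1006 .03 3.02
```

```text
t 6.53 shift mm [ 9.   2.8 16.6] turn -0.006 rot [-3.134  0.039  3.014] q6 -1.71
```

Call:
servo_tool(targets="5 2 8 0;4 1 8 0;0 0 0 0")

```text
time: 6.9
tool_pos: [0.667, -0.1016, 0.0368]
tool_rot: [-3.132, 0.05, 3.013]
contact_force: [0.9, 0.4, -1.1]
opening: 0.0918
```

Call:
servo_tool(targets="0 0 0 0;0 0 0 0;0 0 0 0;0 0 0 0", hand=0.3, squeeze=15)

```text
time: 7.4
tool_pos: [0.6682, -0.102, 0.039]
tool_rot: [-3.132, 0.054, 3.013]
contact_force: [-0.1, 0.4, -0.3]
opening: 0.0562
```

```bash
python3 go.py .6637 -.1006 .03 3.02; python3 - <<'E'
from h import *
p=shot('wrist','w2.png'); t=shot('top','t2.png')
E
```

```text
t 7.4 shift mm [5.2 0.8 8.7] turn -0.007 rot [-3.132  0.054  3.013] q6 -1.7
```

View pics/w2.png

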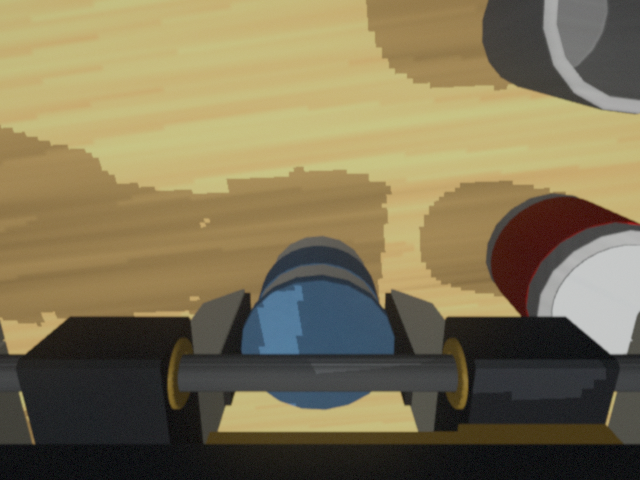

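Call:
servo_tool(targets="0 0 0 0;0 0 0 0;0 0 0 0;0 0 0 0")

```text
time: 8.0
tool_pos: [0.6683, -0.1019, 0.0389]
tool_rot: [-3.132, 0.053, 3.013]
contact_force: [0.2, -0.0, 1.3]
opening: 0.0539
```

Call:
servo_tool(targets="0 0 -20 0;0 0 -40 0;0 0 -40 0;0 0 0 0")

```text
time: 8.5
tool_pos: [0.6628, -0.1002, 0.1444]
tool_rot: [-3.132, 0.054, 3.014]
contact_force: [0.8, 0.4, -0.8]
opening: 0.0539
```

Call:
servo_tool(targets="0 0 0 0;0 0 0 0;0 0 0 0;0 0 0 0")

```text
time: 9.0
tool_pos: [0.6609, -0.0997, 0.1411]
tool_rot: [-3.132, 0.047, 3.013]
contact_force: [-0.7, 0.5, -1.2]
opening: 0.0541
```

```bash
cat > pl.py <<'E'
from fit import *
C=(.4895,-.3445,-.122)
for l in [(.02,-.063),(.02,.063),(-.04,0),(-.107,0)]: print(l,rect(C,[l+(0,)])[0][:2].round(4))
E
python3 pl.py; python3 go.py .49 -.1 .16 3.02;  python3 go.py .5017 -.4095 .16 3.02
```

```text
(0.02, -0.063) [ 0.5017 -0.4095]
(0.02, 0.063) [ 0.517  -0.2844]
(-0.04, 0) [ 0.4498 -0.3396]
(-0.107, 0) [ 0.3833 -0.3315]
t 9.0 shift mm [168.4 -22.4 -26.7] turn -0.007 rot [-3.132  0.047  3.013] q6 -1.7
t 9.0 shift mm [ 117.3 -327.8  -21.5] turn -0.007 rot [-3.132  0.047  3.013] q6 -1.7
```

Call:
servo_tool(targets="45 0 -10 0;45 0 -10 0;45 -20 -7 0;20 -45 0 0;0 -45 0 0;0 -45 0 0;0 -45 0 0;0 -45 0 0;0 -45 0 0;0 0 0 0")

```text
time: 10.25
tool_pos: [0.4621, -0.3742, 0.1596]
tool_rot: [-3.134, 0.043, 3.015]
contact_force: [-0.1, 1.0, -1.1]
opening: 0.0542
```

```bash
python3 go.py .5017 -.4095 .055 3.02
```

```text
t 10.25 shift mm [-39.2 -29.2 106.6] turn -0.005 rot [-3.134  0.043  3.015] q6 -2.28
```

Call:
servo_tool(targets="-20 -15 0 0;-15 -13 20 0;-4 0 25 0;0 0 25 0;0 0 15 0;0 0 0 0")

```text
time: 11.0
tool_pos: [0.5022, -0.4043, 0.0726]
tool_rot: [-3.138, 0.04, 3.017]
contact_force: [-1.0, -0.1, -1.4]
opening: 0.0543
```

```bash
python3 go.py .5017 -.4095 .052 3.02; python3 -c "
from h import *
shot('top','t3.png');shot('wrist','w3.png')"
```

```text
t 11.0 shift mm [ 0.7 -5.2 20.6] turn -0.003 rot [-3.138  0.04   3.017] q6 -2.27
```

View pics/w3.png

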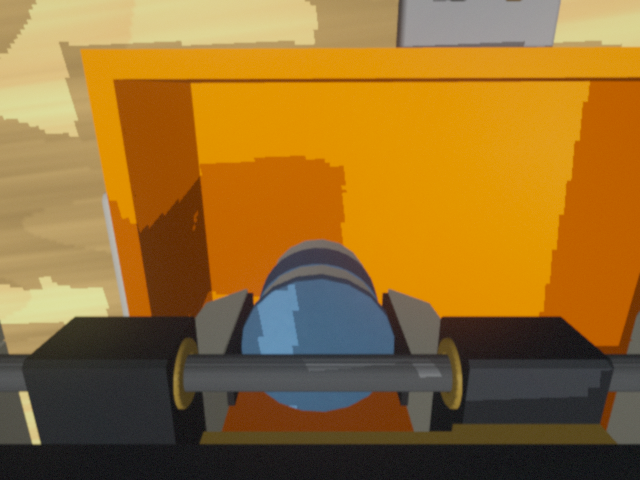

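View pics/t3.png

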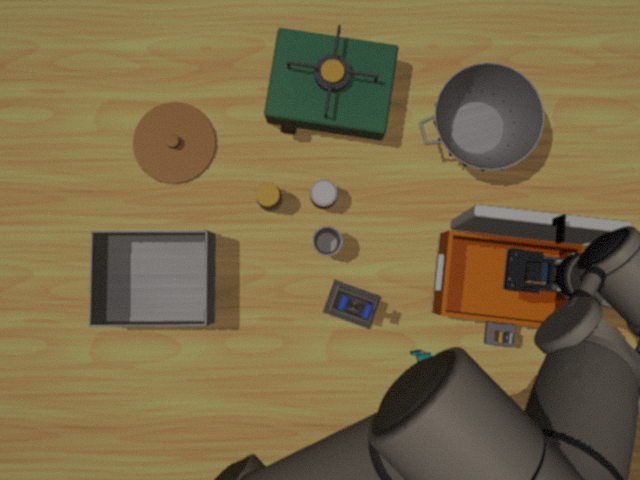

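Call:
servo_tool(targets="0 0 12 0;0 0 10 0;0 0 0 0")

```text
time: 11.48
tool_pos: [0.5045, -0.4062, 0.053]
tool_rot: [-3.134, 0.045, 3.017]
contact_force: [0.1, 0.0, -1.3]
opening: 0.0543
```

Call:
servo_tool(targets="0 0 0 0;0 0 0 0;0 0 0 0", hand=0.68)

```text
time: 11.85
tool_pos: [0.505, -0.4068, 0.0541]
tool_rot: [-3.132, 0.047, 3.016]
contact_force: [-0.1, -0.2, -0.2]
opening: 0.0624
```

Call:
servo_tool(targets="0 0 -20 0;0 0 -40 0;0 0 -40 0;0 0 0 0")

```text
time: 12.35
tool_pos: [0.5005, -0.4055, 0.1574]
tool_rot: [-3.132, 0.048, 3.016]
contact_force: [0.3, 0.4, 0.1]
opening: 0.0627
```

```bash
python3 go.py .46 -.1 .16 3.02;python3 go.py .6605 .0037 .16 3.02; python3 -c "
from h import *
shot('wrist','w4.png')"
```

```text
t 12.35 shift mm [ 78.1 298.   -9.3] turn -0.004 rot [-3.132  0.048  3.016] q6 -2.27
t 12.35 shift mm [-107.7  426.    -1.7] turn -0.004 rot [-3.132  0.048  3.016] q6 -2.27
```

View pics/w4.png

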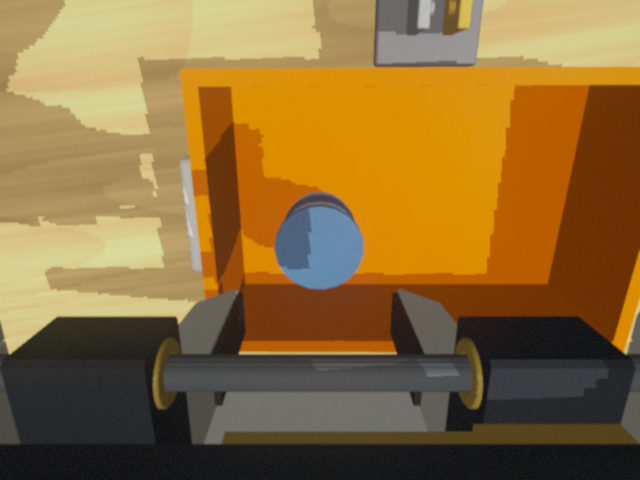

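Tub stands in the cooler (320,245). Next is the tin.

Call:
servo_tool(targets="20 45 -5 0;20 45 0 0;0 50 0 0;0 50 0 0;0 50 0 0;-20 50 0 0;-40 50 0 0;-45 40 0 0;-40 30 0 0;0 0 0 0", hand=1)

```text
time: 13.65
tool_pos: [0.6512, 0.0019, 0.1466]
tool_rot: [-3.14, 0.024, 3.013]
contact_force: [-0.3, -0.3, -0.5]
opening: 0.0916
```

```bash
python3 go.py .6605 .0037 .12 3.02; python3 - <<'E'
from h import *
p=shot('wrist','w5.png'); 
for n in ['tin_mid','jar_mid']:
  r=cams.cut_out(p,n); print(n,[(round(a['score'],2),np.round(a['extent'],1).tolist()) for a in r[:2]])
for n,X in dict(jar=(.6562,.1109,.062),tin=(.6605,.0037,.05)).items(): print(n,proj(p,X))
E
```

```text
t 13.65 shift mm [-8.4  3.1 26.8] turn -0.007 rot [-3.14   0.024  3.013] q6 -1.56
tin_mid [(0.9, [326.4, 250.4, 84.3, 100.1])]
jar_mid [(0.77, [493.3, 230.3, 110.2, 94.4])]
jar [507.29200554 237.53732241]
tin [324.21040007 258.50937675]
```

View pics/w5.png

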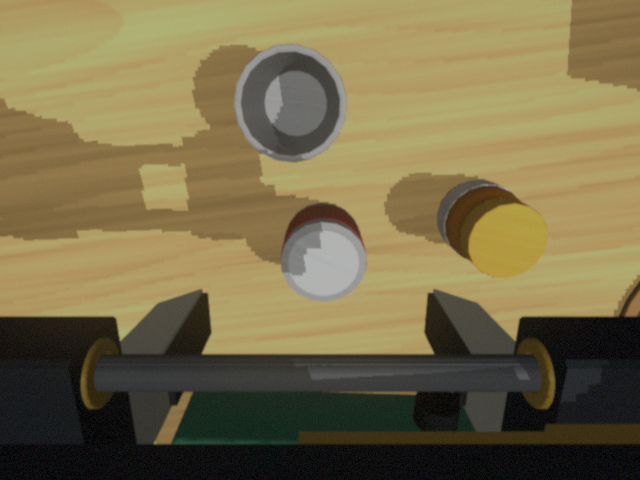

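Call:
servo_tool(targets="-8 3 30 0;0 0 35 0;0 0 30 0;0 0 15 0;0 0 0 0")

```text
time: 14.42
tool_pos: [0.6556, -0.0051, 0.0366]
tool_rot: [-3.138, 0.022, 3.003]
contact_force: [0.7, 0.4, 0.2]
opening: 0.092
```

```bash
python3 go.py .6605 .0037 .03 3.02
```

```text
t 14.43 shift mm [-3.5  9.4  6.6] turn -0.017 rot [-3.138  0.022  3.003] q6 -1.55
```

Call:
servo_tool(targets="-2 5 4 0;-2 4 4 0;0 0 0 0")

```text
time: 14.8
tool_pos: [0.6629, 0.0033, 0.0315]
tool_rot: [-3.138, 0.027, 3.003]
contact_force: [0.3, 0.2, 0.2]
opening: 0.0916
```

Call:
servo_tool(targets="0 0 0 0;0 0 0 0;0 0 0 0;0 0 0 0;0 0 0 0", hand=0.3)

```text
time: 15.42
tool_pos: [0.6633, 0.0034, 0.0324]
tool_rot: [-3.138, 0.028, 3.003]
contact_force: [-0.4, 0.3, 0.0]
opening: 0.0536
```

Call:
servo_tool(targets="0 0 -20 0;0 0 -40 0;0 0 -40 0;0 0 -20 0;0 0 0 0")

```text
time: 16.05
tool_pos: [0.6597, 0.0042, 0.1603]
tool_rot: [-3.138, 0.029, 3.003]
contact_force: [0.3, -0.1, -2.4]
opening: 0.054
```

```bash
python3 go.py .45 -.2844 .16 3.02; python3 go.py .517 -.2844 .16 3.02; python3 -c "
from h import *
shot('wrist','w6.png')"
```

```text
t 16.05 shift mm [ 167.7 -314.8   -3.7] turn -0.017 rot [-3.138  0.029  3.003] q6 -1.54
t 16.05 shift mm [ 101.4 -305.6   -1.7] turn -0.017 rot [-3.138  0.029  3.003] q6 -1.54
```

View pics/w6.png

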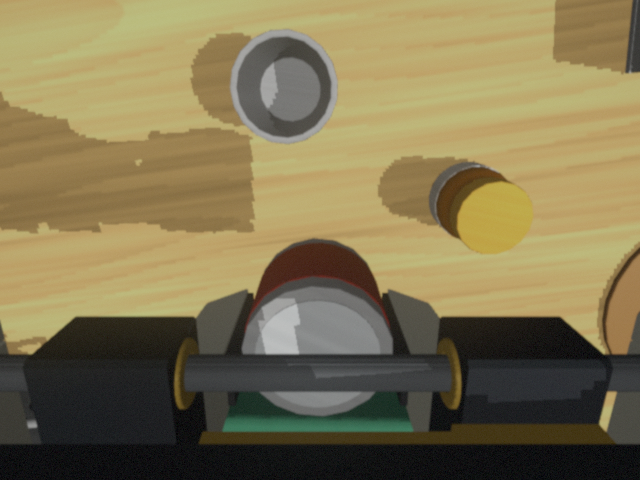

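Tin held. Carrying it to the cooler's near end, x first.

Call:
servo_tool(targets="40 -20 0 0;45 -30 0 0;45 -40 0 0;25 -45 0 0;0 -45 0 0;0 -45 0 0;0 -40 0 0;0 -20 0 0;0 0 0 0")

```text
time: 17.23
tool_pos: [0.4551, -0.2606, 0.1464]
tool_rot: [3.139, 0.012, 3.004]
contact_force: [0.2, 0.5, -1.0]
opening: 0.0538
```

```bash
python3 go.py .515 -.2844 .047 3.02
```

```text
t 17.23 shift mm [-61.4 -15.6 100.1] turn -0.016 rot [3.139 0.012 3.004] q6 -2.11
```

Call:
servo_tool(targets="-25 -8 0 0;-25 -8 0 0;-10 -3 0 0;0 0 25 0;0 0 25 0;0 0 20 0;0 0 0 0")

```text
time: 18.1
tool_pos: [0.513, -0.2779, 0.0728]
tool_rot: [3.133, 0.004, 3.011]
contact_force: [0.5, -0.5, -1.5]
opening: 0.0537
```

```bash
python3 go.py .515 -.2844 .046 3.02;python3 -c "
from h import *
shot('wrist','w7.png')"
```

```text
t 18.1 shift mm [-2.7 -6.4 26.8] turn -0.009 rot [3.133 0.004 3.011] q6 -2.08
```

View pics/w7.png

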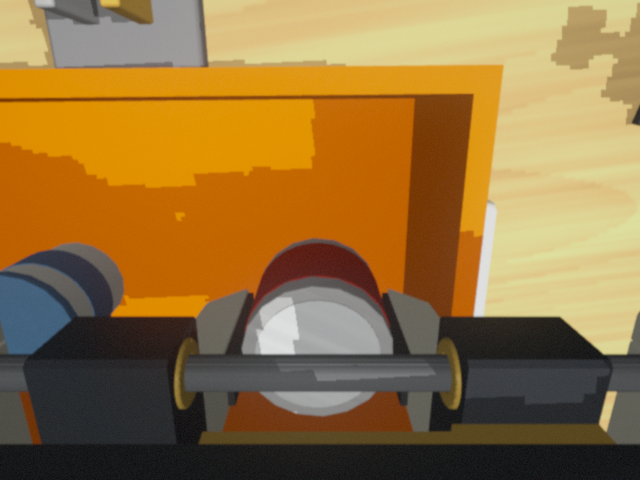

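Call:
servo_tool(targets="0 -6 4 0;0 -3 12 0;0 0 10 0;0 0 0 0")

```text
time: 18.65
tool_pos: [0.5134, -0.2881, 0.0483]
tool_rot: [3.135, 0.009, 3.011]
contact_force: [-0.3, -0.9, -2.4]
opening: 0.0533
```

Call:
servo_tool(targets="0 0 0 0;0 0 0 0;0 0 0 0", hand=0.68)

```text
time: 19.02
tool_pos: [0.5141, -0.2885, 0.0492]
tool_rot: [3.136, 0.011, 3.011]
contact_force: [-0.1, 0.2, -0.7]
opening: 0.0622
```

Call:
servo_tool(targets="0 0 -20 0;0 0 -40 0;0 0 -40 0;0 0 0 0")

```text
time: 19.52
tool_pos: [0.5132, -0.2889, 0.1527]
tool_rot: [3.137, 0.012, 3.011]
contact_force: [-0.3, -0.3, -0.7]
opening: 0.0627
```

```bash
python3 go.py .46 -.1 .16 3.02;python3 go.py .6562 .1109 .16 3.02; python3 -c "
from h import *
shot('wrist','w8.png')"
```

```text
t 19.52 shift mm [ 77.2 180.4  -7.3] turn -0.009 rot [3.137 0.012 3.011] q6 -2.09
t 19.52 shift mm [-89.8 415.1  -4.2] turn -0.009 rot [3.137 0.012 3.011] q6 -2.09
```

View pics/w8.png

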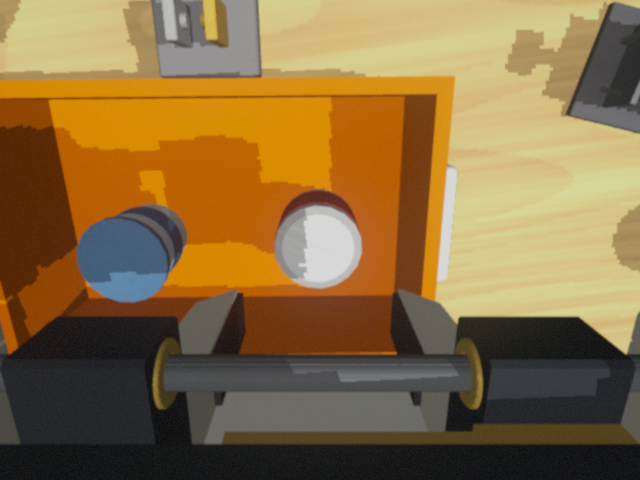

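Tin in place (320,245). Now the jar.

Call:
servo_tool(targets="15 45 -5 0;10 50 -5 0;0 50 0 0;-15 50 0 0;-30 50 0 0;-30 50 0 0;-30 50 0 0;-15 40 0 0;0 20 0 0;0 0 0 0", hand=1)

```text
time: 20.82
tool_pos: [0.6567, 0.1129, 0.1493]
tool_rot: [3.135, -0.013, 3.008]
contact_force: [-0.3, -0.0, 0.1]
opening: 0.092
```

```bash
python3 go.py .6562 .1109 .12 3.02; python3 - <<'E'
from h import *
p=shot('wrist','w9.png'); 
for n in ['jar_mid','tumbler_mid']:
  r=cams.cut_out(p,n); print(n,[(round(a['score'],2),np.round(a['extent'],1).tolist()) for a in r[:2]])
for n,X in dict(jar=(.6562,.1109,.062),tum=(.5664,-.0029,.06)).items(): print(n,proj(p,X))
E
```

```text
t 20.82 shift mm [-0.1 -2.3 29.3] turn -0.012 rot [ 3.135 -0.013  3.008] q6 -1.39
jar_mid [(0.8, [315.6, 247.3, 78.7, 92.4])]
tumbler_mid [(0.82, [100.1, 127.7, 138.8, 109.3]), (0.69, [316.5, 247.2, 82.8, 91.4])]
jar [314.72239687 254.85988442]
tum [ 86.10578871 126.1125448 ]
```

View pics/w9.png

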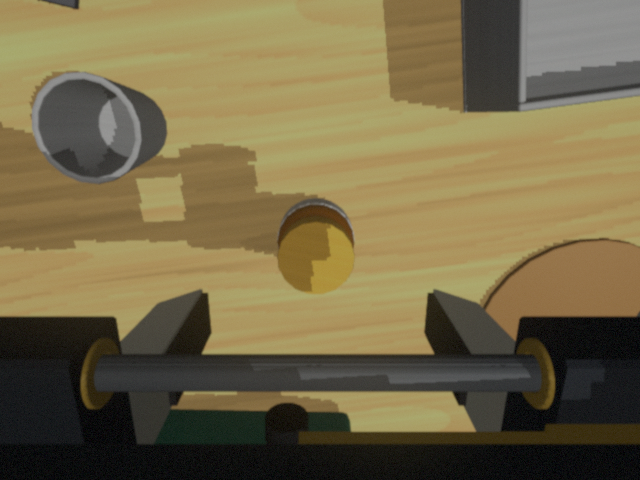

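Call:
servo_tool(targets="0 0 30 0;0 0 35 0;0 0 30 0;0 0 10 0;0 0 0 0")

```text
time: 21.6
tool_pos: [0.6566, 0.1029, 0.0467]
tool_rot: [3.135, -0.006, 2.996]
contact_force: [0.3, -0.3, -0.0]
opening: 0.0918
```

```bash
python3 go.py .6562 .1109 .032 3.02
```

```text
t 21.6 shift mm [ 1.5  7.8 14.7] turn -0.024 rot [ 3.135 -0.006  2.996] q6 -1.39
```

Call:
servo_tool(targets="0 4 7 -0.01;0 4 6 -0.01;0 0 0 0")

```text
time: 21.98
tool_pos: [0.6594, 0.1111, 0.036]
tool_rot: [3.134, -0.001, 3.017]
contact_force: [-0.9, -0.2, -0.0]
opening: 0.0923
```

Call:
servo_tool(targets="0 0 0 0;0 0 0 0;0 0 0 0;0 0 0 0;0 0 0 0", hand=0.3)

```text
time: 22.6
tool_pos: [0.6599, 0.1114, 0.0369]
tool_rot: [3.134, 0.0, 3.017]
contact_force: [-0.2, 0.7, -0.2]
opening: 0.0509
```

Call:
servo_tool(targets="0 0 -20 0;0 0 -40 0;0 0 -40 0;0 0 -20 0;0 0 0 0")

```text
time: 23.22
tool_pos: [0.6598, 0.1103, 0.165]
tool_rot: [3.134, 0.002, 3.017]
contact_force: [-0.3, -0.4, -2.5]
opening: 0.0508
```

```bash
python3 go.py .4498 -.3396 .16 3.02; python3 -c "
from h import *
shot('wrist','w10.png')"
```

```text
t 23.23 shift mm [ 152.4 -472.5    1.2] turn -0.003 rot [3.134e+00 2.000e-03 3.017e+00] q6 -1.4
```

View pics/w10.png

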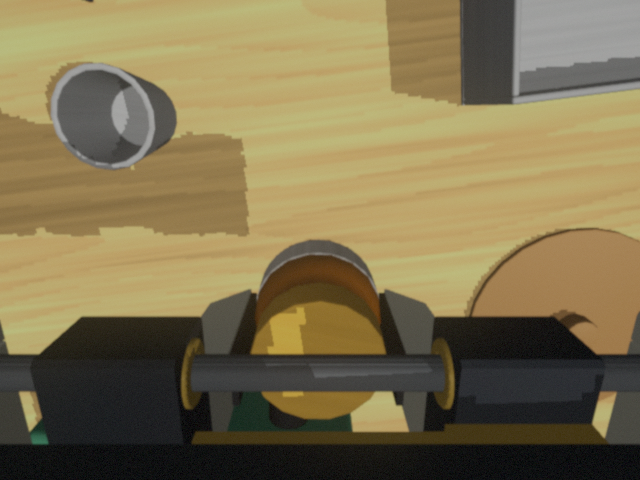

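Call:
servo_tool(targets="15 -45 0 0;15 -45 0 0;15 -45 0 0;15 -45 0 0;15 -45 0 0;15 -45 0 0;15 -45 0 0;15 -45 0 0;15 -45 0 0;10 -30 0 0;0 0 0 0")

```text
time: 24.65
tool_pos: [0.4487, -0.3129, 0.1485]
tool_rot: [3.128, -0.02, 3.019]
contact_force: [0.2, 0.5, -1.5]
opening: 0.0509
```

```bash
python3 go.py .4498 -.3396 .05 3.02
```

```text
t 24.65 shift mm [ -6.4 -27.7  98.1] turn -0.001 rot [ 3.128 -0.02   3.019] q6 -2.2
```

Call:
servo_tool(targets="0 -16 0 0;-5 -12 10 0;0 0 25 0;0 0 25 0;0 0 15 0;0 0 0 0")

```text
time: 25.4
tool_pos: [0.4508, -0.3402, 0.0672]
tool_rot: [3.126, -0.022, 3.022]
contact_force: [-0.4, 0.6, -0.5]
opening: 0.0508
```

```bash
python3 go.py .4498 -.3396 .05 3.02;python3 -c "
from h import *
shot('wrist','w11.png')"
```

```text
t 25.4 shift mm [ 0.7  0.2 17.2] turn 0.002 rot [ 3.126 -0.022  3.022] q6 -2.23
```

View pics/w11.png

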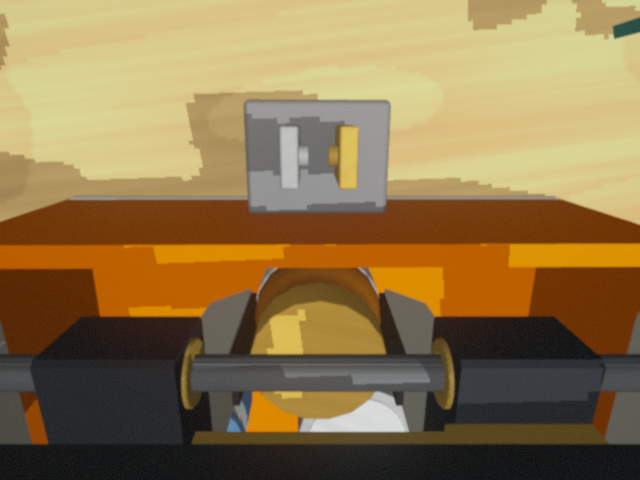

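```bash
python3 - <<'E'
from h import *
p=shot('wrist')
a,b=atz(p,(289,157),.08),atz(p,(348,157),.08); print(a,b,(a+b)/2,np.linalg.norm(a-b))
print(proj(p,(.3833,-.3315,.08)))
E
```

```text
[ 0.38305281 -0.34267738  0.08      ] [ 0.38531572 -0.3239618   0.08      ] [ 0.38418426 -0.33331959  0.08      ] 0.01885189428345981
[323.86906882 153.50645072]
```

Call:
servo_tool(targets="0 0 9 0;0 0 7 0;0 0 0 0")

```text
time: 25.88
tool_pos: [0.452, -0.3414, 0.0535]
tool_rot: [3.13, -0.017, 3.022]
contact_force: [0.7, -0.6, -1.8]
opening: 0.0509
```

Call:
servo_tool(targets="0 0 0 0;0 0 0 0;0 0 0 0", hand=0.66)

```text
time: 26.25
tool_pos: [0.4525, -0.342, 0.0546]
tool_rot: [3.131, -0.015, 3.022]
contact_force: [0.2, -0.3, 0.2]
opening: 0.0605
```

Call:
servo_tool(targets="0 0 -20 0;0 0 -40 0;0 0 -40 0;0 0 0 0")

```text
time: 26.75
tool_pos: [0.454, -0.3433, 0.1577]
tool_rot: [3.131, -0.015, 3.022]
contact_force: [0.6, 0.0, 0.7]
opening: 0.0606
```

```bash
python3 go.py .47 -.2 .31 3.02;python3 -c "
from h import *
shot('wrist','w12.png')"
```

```text
t 26.75 shift mm [   3.5  145.8 -150.8] turn 0.002 rot [ 3.131 -0.015  3.022] q6 -2.23
```

View pics/w12.png

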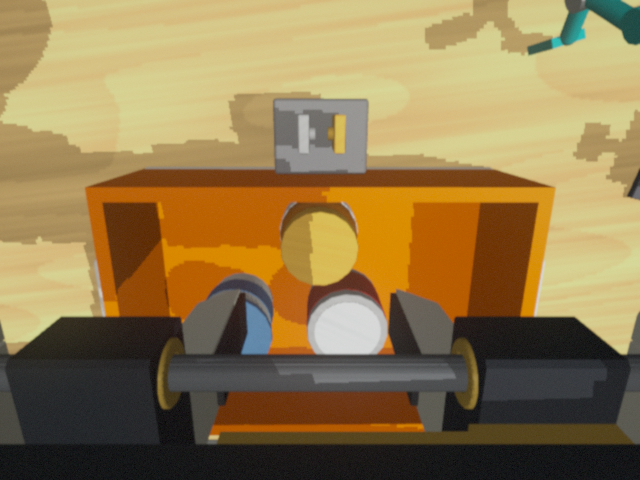

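```bash
python3 - <<'E'
from fit import *
C=(.4905,-.3455,-.122)
for l in [(.17,.11),(.0,.11)]: print(l,rect(C,[l+(0,)])[0][:2].round(4))
t=shot('top','t4.png'); print('colander front',atz(t,(490,169),.085), 'tongue', atz(t,(560,215),.27))
a=cv2.resize(t['color'][190:350,420:640],None,fx=3.5,fy=3.5,interpolation=cv2.INTER_CUBIC)
cv2.imwrite('pics/t4c.png',np.clip(a[:,:,::-1]*1.6,0,255).astype(np.uint8))
E
python3 go.py .454 -.343 .31 3.02;python3 go.py .68 -.25 .31 3.02
```

```text
(0.17, 0.11) [ 0.6726 -0.257 ]
(0.0, 0.11) [ 0.5039 -0.2363]
colander front [ 0.6978115  -0.30953413  0.085     ] tongue [ 0.58936375 -0.35450743  0.27      ]
t 26.85 shift mm [   1.6    1.3 -155.6] turn 0.002 rot [ 3.127 -0.02   3.022] q6 -2.23
t 26.85 shift mm [-211.7  120.6 -158.2] turn 0.002 rot [ 3.127 -0.02   3.022] q6 -2.23
```

View pics/t4c.png

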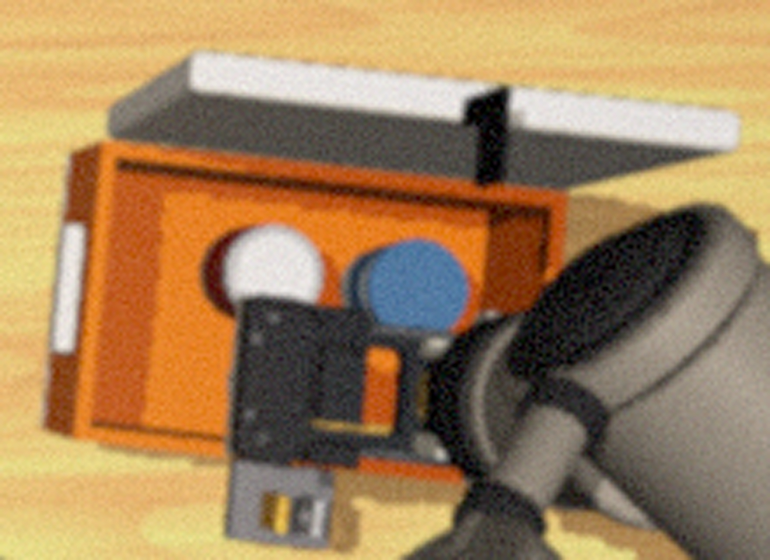

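Tin (270,270) and tub (415,285) stand upright in the cooler, moved a little closer to each other. Now closing the lid from behind.

Call:
servo_tool(targets="0 0 -45 0;0 0 -50 0;0 0 -50 0;0 20 -20 0;-30 30 -10 0;-45 30 0 0;-45 30 0 0;-45 10 0 0;-45 0 0 0;0 0 0 0", hand=0)

```text
time: 28.1
tool_pos: [0.6828, -0.2469, 0.3087]
tool_rot: [3.112, -0.049, 3.02]
contact_force: [-0.6, -0.4, -0.8]
opening: 0.0002
```

```bash
python3 go.py .675 -.257 .215 3.02;python3 go.py .504 -.236 .215 3.02
```

```text
t 28.1 shift mm [  2.  -13.8  93.5] turn 0.0 rot [ 3.112 -0.049  3.02 ] q6 -1.9
t 28.1 shift mm [174.  -13.9 101.9] turn 0.0 rot [ 3.112 -0.049  3.02 ] q6 -1.9
```

Call:
servo_tool(targets="0 -5 35 0;0 -5 35 0;0 0 15 0;0 0 0 0")

```text
time: 28.6
tool_pos: [0.6738, -0.2536, 0.2161]
tool_rot: [3.109, -0.058, 3.019]
contact_force: [0.2, 0.8, 0.8]
opening: 0.0004
```

```bash
python3 go.py .504 -.24 .212 3.02; python3 -c "
from h import *
shot('top','t5.png');shot('scene','s5.png')"
```

```text
t 28.6 shift mm [169.6  -7.6  13.7] turn -0.001 rot [ 3.109 -0.058  3.019] q6 -1.92
```

View pics/s5.png

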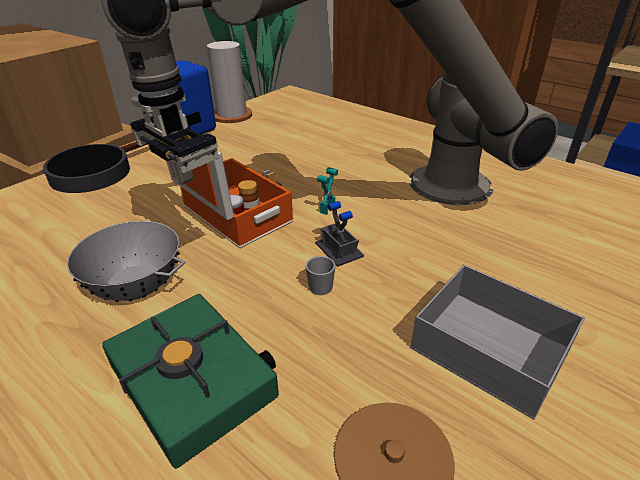

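Call:
servo_tool(targets="20 0 0 0;20 0 0 0;20 0 0 0;20 0 0 0;20 0 0 0;20 0 0 0")

```text
time: 29.45
tool_pos: [0.5558, -0.2403, 0.2327]
tool_rot: [3.116, -0.036, 3.02]
contact_force: [1.3, 0.1, -0.7]
opening: 0.0003
```

```bash
python3 go.py .504 -.24 .212 3.02; python3 -c "
from h import *
shot('scene','s6.png')"
```

```text
t 29.45 shift mm [50.6 -6.5 22.4] turn -0.0 rot [ 3.116 -0.036  3.02 ] q6 -1.99
```

View pics/s6.png

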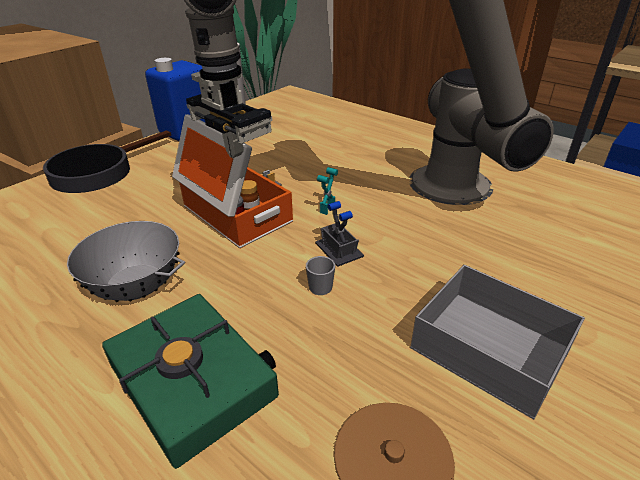

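Call:
servo_tool(targets="20 0 5 0;20 0 5 0;20 0 5 0;15 0 3 0;0 0 0 0;0 0 0 0")

```text
time: 30.25
tool_pos: [0.4808, -0.2323, 0.2248]
tool_rot: [3.123, -0.023, 3.019]
contact_force: [0.4, 0.6, 0.3]
opening: 0.0004
```

```bash
python3 go.py .504 -.24 .212 3.02; python3 -c "
from h import *
shot('scene','s7.png')"
```

```text
t 30.25 shift mm [-24.3  -5.   12.2] turn -0.001 rot [ 3.123 -0.023  3.019] q6 -2.05
```

View pics/s7.png

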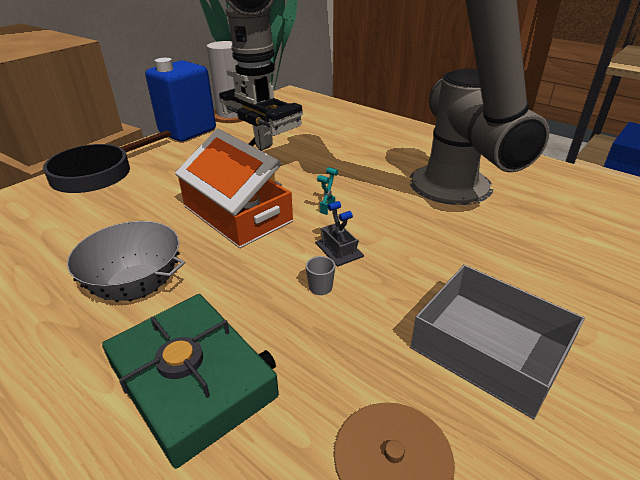

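Lid is sinking. Next the tumbler.

Call:
servo_tool(targets="-20 45 0 0;-20 45 5 0;-15 45 10 0;-15 45 20 0;-15 30 20 0;0 10 0 0;0 0 0 0", hand=1)

```text
time: 31.18
tool_pos: [0.5997, -0.0182, 0.1716]
tool_rot: [3.125, -0.018, 3.018]
contact_force: [0.0, 0.2, -0.3]
opening: 0.066
```

```bash
python3 go.py .5664 -.0029 .12 3.02; python3 - <<'E'
from h import *
p=shot('wrist','w13.png'); shot('scene','s8.png')
for n in ['tumbler_mid']:
  r=cams.cut_out(p,n); print(n,[(round(a['score'],2),np.round(a['extent'],1).tolist()) for a in r[:2]])
print(proj(p,(.5664,-.0029,.06)))
E
```

```text
t 31.18 shift mm [34.  10.2 52.4] turn -0.002 rot [ 3.125 -0.018  3.018] q6 -1.62
tumbler_mid [(0.8, [335.1, 190.8, 94.3, 89.7])]
[333.76545548 190.76294675]
```

View pics/w13.png

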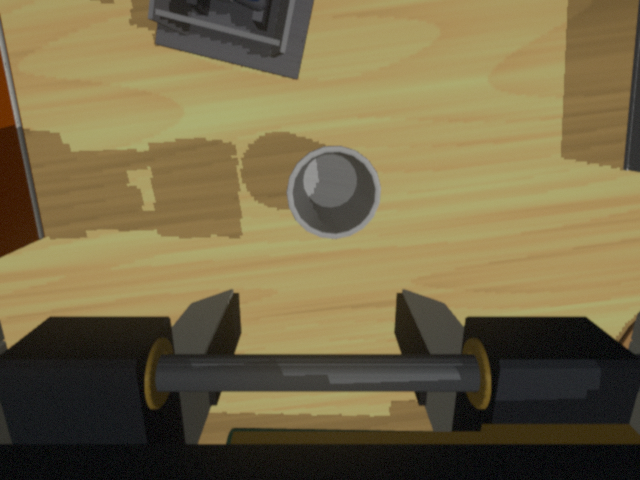

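View pics/s8.png

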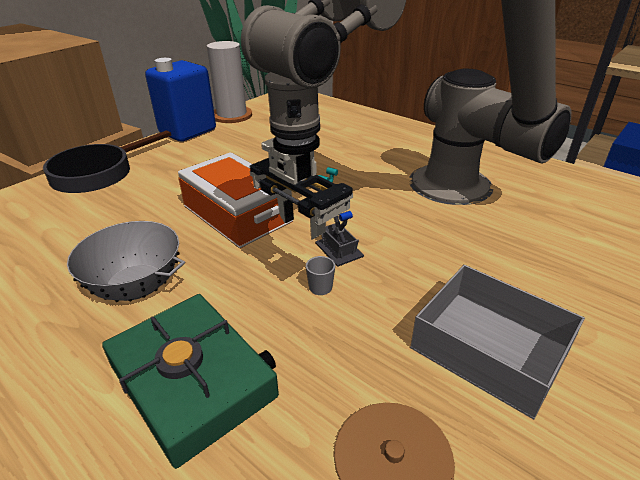

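Call:
servo_tool(targets="18 5 10 0;16 5 30 0;0 0 40 0;0 0 30 0;0 0 15 0;0 0 0 0")

```text
time: 32.08
tool_pos: [0.5665, -0.0104, 0.0503]
tool_rot: [3.127, -0.006, 3.006]
contact_force: [-0.3, -0.0, -0.2]
opening: 0.0919
```

```bash
python3 go.py .5664 -.0029 .032 3.02
```

```text
t 32.08 shift mm [ 1.   7.2 18.5] turn -0.014 rot [ 3.127 -0.006  3.006] q6 -1.61
```

Call:
servo_tool(targets="0 4 7 0;0 3 8 0;0 0 0 0")

```text
time: 32.45
tool_pos: [0.5693, -0.0034, 0.0371]
tool_rot: [3.127, -0.001, 3.005]
contact_force: [0.1, -0.5, -0.2]
opening: 0.0915
```

Call:
servo_tool(targets="0 0 0 0;0 0 0 0;0 0 0 0;0 0 0 0;0 0 0 0", hand=0.3)

```text
time: 33.08
tool_pos: [0.5699, -0.0033, 0.038]
tool_rot: [3.126, 0.0, 3.006]
contact_force: [0.1, -0.5, 0.2]
opening: 0.0589
```

Call:
servo_tool(targets="0 0 -20 0;0 0 -40 0;0 0 -40 0;0 0 -20 0;0 0 0 0")

```text
time: 33.7
tool_pos: [0.5685, -0.0053, 0.1599]
tool_rot: [3.127, -0.004, 3.006]
contact_force: [0.1, 1.0, -1.2]
opening: 0.0592
```

```bash
python3 go.py .50 .33 .16 3.02
```

```text
t 33.7 shift mm [113.4 322.8   5.1] turn -0.014 rot [ 3.127 -0.004  3.006] q6 -1.59
```

Call:
servo_tool(targets="10 45 0 0;15 45 0 0;15 45 0 0;15 45 0 0;15 45 0 0;15 45 0 0;10 40 0 0;5 15 0 0;0 0 0 0")

```text
time: 34.83
tool_pos: [0.5077, 0.3375, 0.1511]
tool_rot: [3.135, -0.02, 3.002]
contact_force: [0.5, -0.3, -0.3]
opening: 0.0589
```

```bash
python3 go.py .50 .33 .06 3.02; python3 -c "
from h import *
shot('wrist','w14.png');shot('scene','s9.png')"
```

```text
t 34.83 shift mm [ 4.7 -9.1 91.2] turn -0.018 rot [ 3.135 -0.02   3.002] q6 -0.99
```

View pics/w14.png

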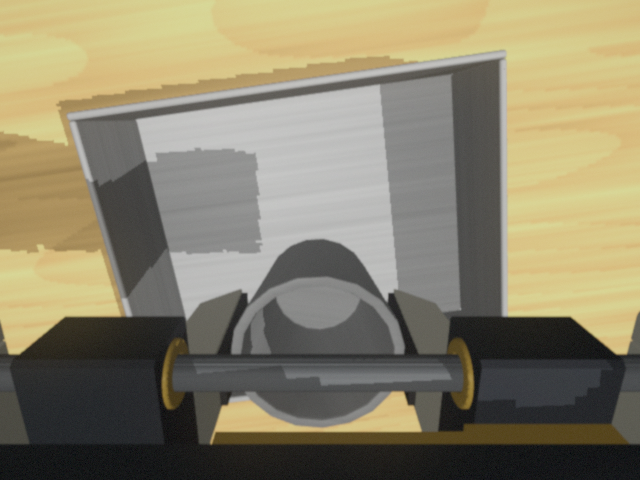

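View pics/s9.png

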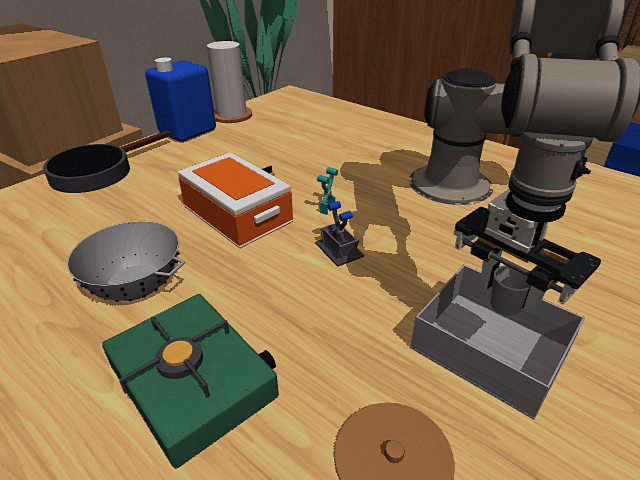

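Call:
servo_tool(targets="3 -6 25 0;0 -3 30 0;0 0 25 0;0 0 8 0;0 0 0 0")

```text
time: 35.55
tool_pos: [0.5057, 0.3211, 0.0626]
tool_rot: [3.136, -0.017, 2.992]
contact_force: [0.8, -0.4, -0.5]
opening: 0.0584
```

Call:
servo_tool(targets="0 0 0 0;0 0 0 0;0 0 0 0", hand=0.8)

```text
time: 35.92
tool_pos: [0.5076, 0.3213, 0.0656]
tool_rot: [3.133, -0.013, 2.991]
contact_force: [0.5, 0.2, 0.5]
opening: 0.0732
```

Call:
servo_tool(targets="0 0 -20 0;0 0 -45 0;0 0 -50 0;0 0 -20 0;0 0 0 0")

```text
time: 36.55
tool_pos: [0.5092, 0.3206, 0.2063]
tool_rot: [3.131, -0.011, 2.992]
contact_force: [-0.2, 0.7, 0.2]
opening: 0.0735
```

```bash
python3 go.py .444 -.0502 .18 2.79; python3 -c "
from h import *
shot('wrist','w15.png');shot('top','t9.png')"
```

```text
t 36.55 shift mm [   9.1 -376.6   22.6] turn 0.202 rot [ 3.131 -0.011  2.992] q6 -1.0
```

View pics/w15.png

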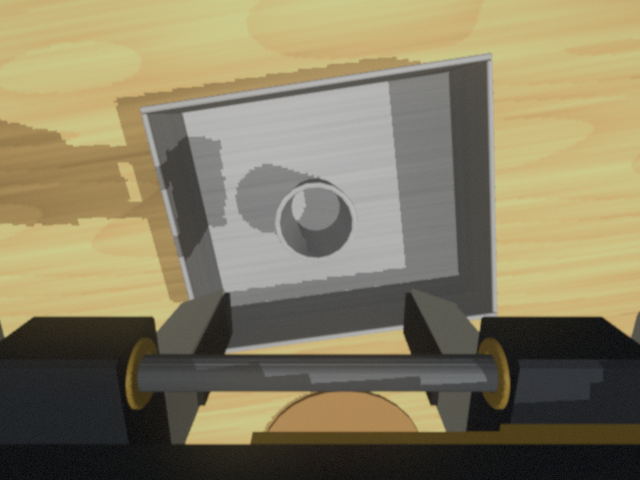

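View pics/t9.png

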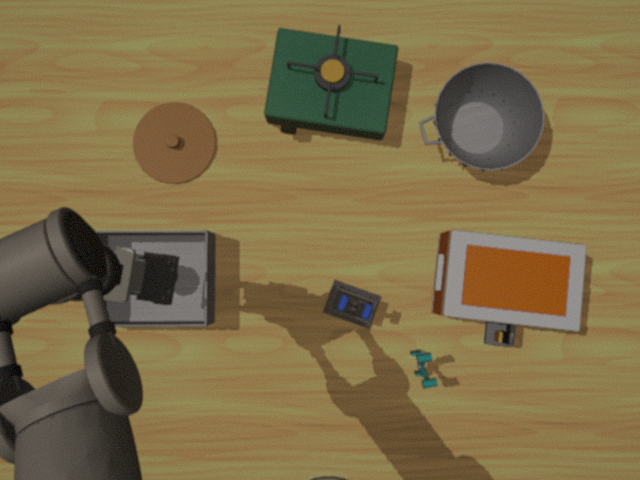

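Call:
servo_tool(targets="0 -45 0 0.05;0 -45 0 0.05;0 -45 0 0.05;0 -45 0 0.05;0 -45 0 0;0 -45 0 0;0 -45 0 0;0 -40 0 0;0 0 0 0", hand=1)

```text
time: 37.78
tool_pos: [0.3973, -0.0285, 0.1897]
tool_rot: [-3.137, -0.037, 2.788]
contact_force: [0.2, -0.4, -0.9]
opening: 0.0912
```

```bash
python3 go.py .444 -.0502 .18 2.79
```

```text
t 37.77 shift mm [-51.6  -4.2   7.8] turn -0.002 rot [-3.137 -0.037  2.788] q6 -1.48
```

Call:
servo_tool(targets="-20 -2 0 0;-20 -2 0 0;-10 0 0 0;0 0 0 0")

```text
time: 38.28
tool_pos: [0.4424, -0.0475, 0.1843]
tool_rot: [-3.138, -0.044, 2.788]
contact_force: [-0.8, -0.4, -0.2]
opening: 0.092
```

```bash
python3 go.py .444 -.0502 .101 2.79; python3 -c "
from h import *
p=shot('wrist','w16.png'); print(proj(p,(.4515,-.0288,.114)),proj(p,(.4359,-.0717,.114)))"
```

```text
t 38.27 shift mm [-6.1 -1.6 83.1] turn -0.002 rot [-3.138 -0.044  2.788] q6 -1.5
[356.66085234 272.19415081] [274.99816374 272.39932054]
```

View pics/w16.png

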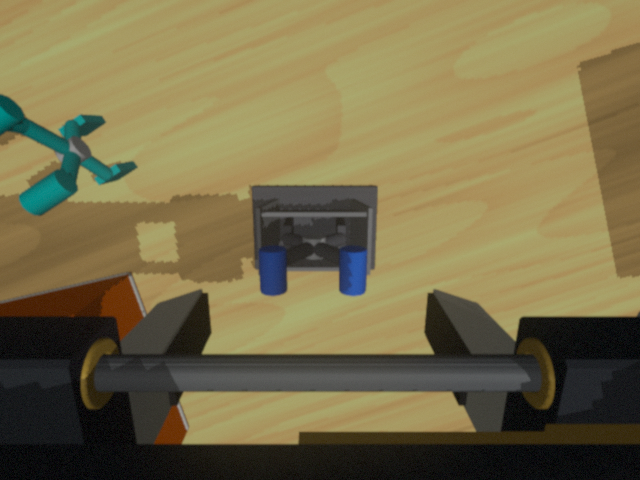

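```bash
python3 -c "
from h import *
p=shot('wrist')
for u in [(273,271),(353,271),(313,271)]: print(atz(p,u,.114).round(4))"; python3 go.py .4437 -.0512 .101 2.79
```

```text
[ 0.4343 -0.0723  0.114 ]
[ 0.4497 -0.0303  0.114 ]
[ 0.442  -0.0513  0.114 ]
t 38.38 shift mm [-6.8 -2.6 83.3] turn -0.002 rot [-3.138 -0.044  2.788] q6 -1.5
```

Call:
servo_tool(targets="-3 -1 20 0;-3 -1 25 0;0 0 20 0;0 0 0 0")

```text
time: 38.88
tool_pos: [0.4423, -0.0488, 0.1184]
tool_rot: [-3.138, -0.044, 2.79]
contact_force: [0.2, 0.7, -0.2]
opening: 0.092
```

```bash
python3 go.py .443 -.051 .101 2.79
```

```text
t 38.88 shift mm [-2.2 -1.7 17.4] turn -0.0 rot [-3.138 -0.044  2.79 ] q6 -1.5
```

Call:
servo_tool(targets="-1 -1 9 0;-1 -1 8 0;0 0 0 0;0 0 0 0")

```text
time: 39.38
tool_pos: [0.4437, -0.0514, 0.1022]
tool_rot: [-3.138, -0.041, 2.79]
contact_force: [0.4, 0.4, -0.5]
opening: 0.0919
```

```bash
python3 go.py .443 -.051 .101 2.79; python3 -c "
from h import *
p=shot('wrist','w17.png')"
```

```text
t 39.38 shift mm [0.7 0.1 1.2] turn 0.0 rot [-3.138 -0.041  2.79 ] q6 -1.51
```

View pics/w17.png

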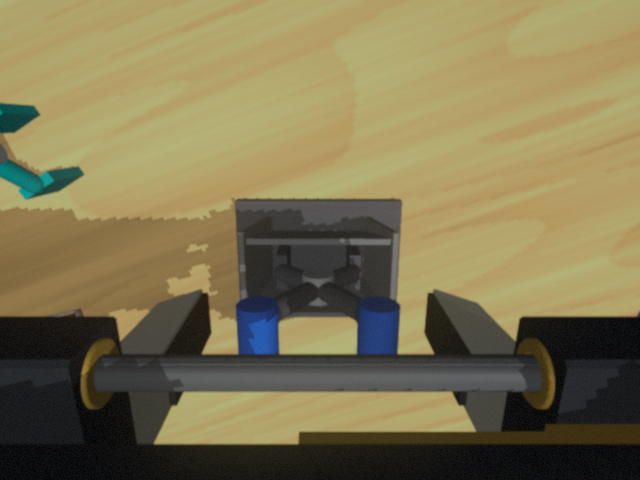

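Call:
servo_tool(targets="0 0 0 0;0 0 0 0;0 0 0 0;0 0 0 0;0 0 0 0", hand=0.63, squeeze=8)

```text
time: 40.05
tool_pos: [0.4439, -0.0514, 0.1027]
tool_rot: [-3.138, -0.04, 2.79]
contact_force: [0.0, 0.3, 0.3]
opening: 0.0616
```

Call:
servo_tool(targets="0 0 -10 0;0 0 -25 0;0 0 -30 0;0 0 -30 0;0 0 -20 0;0 0 0 0")

```text
time: 40.8
tool_pos: [0.4477, -0.0524, 0.2228]
tool_rot: [-3.138, -0.042, 2.79]
contact_force: [-0.3, -0.4, -2.9]
opening: 0.0582
```

```bash
python3 -c "
from h import *
print(telemetry.observe()['opening'])
p=shot('wrist','w18.png');shot('scene','s18.png')"
```

```text
0.05819443429391602
```

View pics/w18.png

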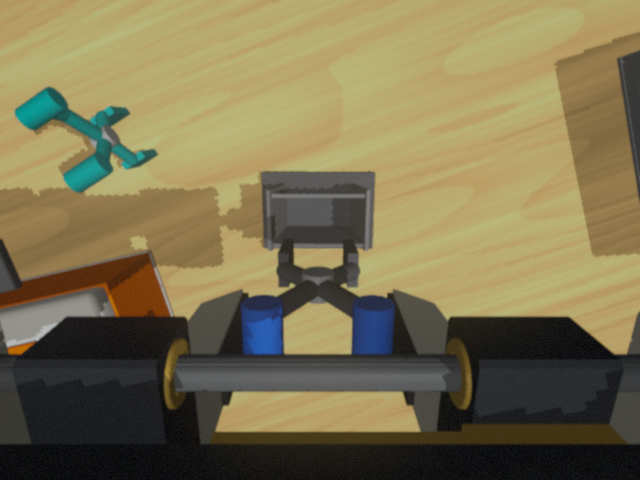

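View pics/s18.png

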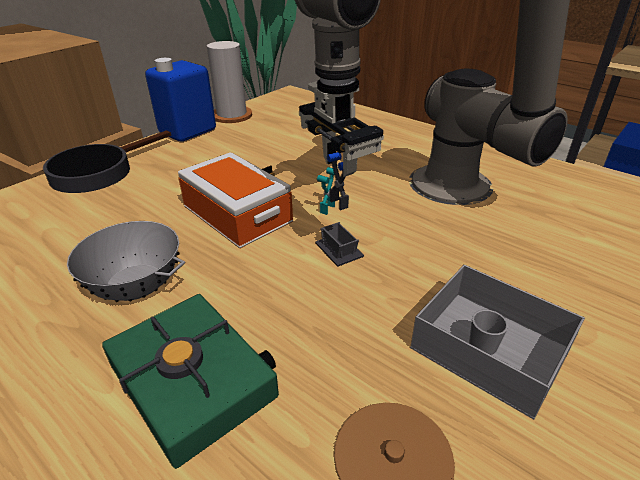

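```bash
python3 go.py .384 -.333 .24 3.02
```

```text
t 40.9 shift mm [ -37.  -285.3  -19.6] turn -0.23 rot [-3.138 -0.045  2.79 ] q6 -1.51
```

Call:
servo_tool(targets="0 0 -10 -0.06;0 0 -10 -0.06;0 0 0 -0.06;0 0 0 -0.05;0 -20 0 0;0 -30 0 0;0 -30 0 0;0 -30 0 0;0 -20 0 0;0 0 0 0", hand=0.645)

```text
time: 42.15
tool_pos: [0.426, -0.1824, 0.227]
tool_rot: [3.126, -0.07, 3.03]
contact_force: [0.3, 0.3, -1.5]
opening: 0.0589
```

```bash
python3 go.py .384 -.333 .24 3.02
```

```text
t 42.15 shift mm [  25.8 -154.2  -13.6] turn 0.01 rot [ 3.126 -0.07   3.03 ] q6 -2.01
```

Call:
servo_tool(targets="4 -25 -3 0;4 -25 -3 0;4 -25 -3 0;4 -25 -3 0;4 -25 0 0;4 -20 0 0;0 0 0 0;0 0 0 0")

```text
time: 43.15
tool_pos: [0.3852, -0.3203, 0.2321]
tool_rot: [3.115, -0.08, 3.035]
contact_force: [-0.6, -0.5, -1.9]
opening: 0.0591
```

```bash
python3 go.py .384 -.333 .20 3.02; python3 -c "
from h import *
p=shot('wrist','w19.png');t=shot('top','t19.png');s=shot('scene','s19.png')
for q in (p,t,s): print(proj(q,(.384,-.333,.08)),proj(q,(.384,-.333,.05)))
"
```

```text
t 43.15 shift mm [ -2.7 -13.6  31.6] turn 0.015 rot [ 3.115 -0.08   3.035] q6 -2.28
[296.60033862 240.47074843] [297.45472761 232.1473482 ]
[506.76791311 336.79205442] [501.30592092 334.98242131]
[268.07509403 171.09934524] [268.92722346 181.32722657]
```

View pics/w19.png

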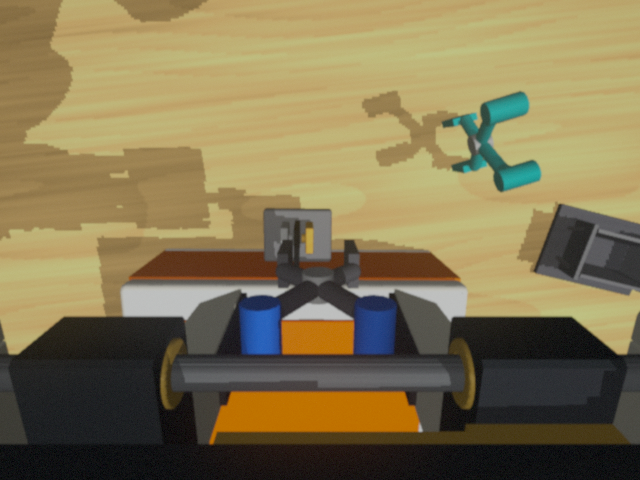

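```bash
cat > tip.py <<'E'
from h import *
from scipy.spatial.transform import Rotation as Ro
def T(o): return Ro.from_euler('xyz',o['tool_rot']).as_matrix()
R0=Ro.from_euler('xyz',[-3.138,-.040,2.79]).as_matrix(); p0=np.array([.4439,-.0514,.1027])
tipL=R0.T@(np.array([.4435,-.0512,.006])-p0); axL=R0.T@np.array([0,0,1.])
def tip(o=None):
    o=o or telemetry.observe(); R=T(o); return o['tool_pos']+R@tipL, R@axL, R
if __name__=='__main__':
    o=telemetry.observe(); x,a,R=tip(o); print('tip',x.round(4),'axis',a.round(3),'tipL',(tipL*1000).round(1))
    yw=R@np.array([0,1,0]); print('pitchroll',o['tool_rot'].round(3))
    tgt=np.array([.384,-.333,.057]); print('delta tool mm',(R.T@(tgt-x)*1000).round(1), 'world',((tgt-x)*1000).round(1))
    p=shot('wrist')
    px=R@np.array([1,0,0]);
    for s in (-1,1):
        for h in (0,.03): print('jaw inner',s,h,proj(p,x+s*.0155*yw+a*h+px*.01).round(0),proj(p,x+s*.0155*yw+a*h-px*.01).round(0))
E
python3 tip.py; python3 -c "
import cv2
a=cv2.imread('pics/w19.png')[190:340,230:400]
cv2.imwrite('pics/w19c.png',cv2.resize(a,None,fx=4,fy=4,interpolation=cv2.INTER_CUBIC))"
```

```text
tip [ 0.3814 -0.3171  0.1358] axis [ 0.036 -0.033  0.999] tipL [-3.4  0.4 96.6]
pitchroll [ 3.116 -0.08   3.036]
delta tool mm [-10.5 -17.5  77.8] world [  2.6 -15.9 -78.8]
jaw inner -1 0 [294. 238.] [295. 269.]
jaw inner -1 0.03 [291. 253.] [292. 287.]
jaw inner 1 0 [345. 238.] [344. 269.]
jaw inner 1 0.03 [349. 253.] [348. 287.]
```

View pics/w19c.png

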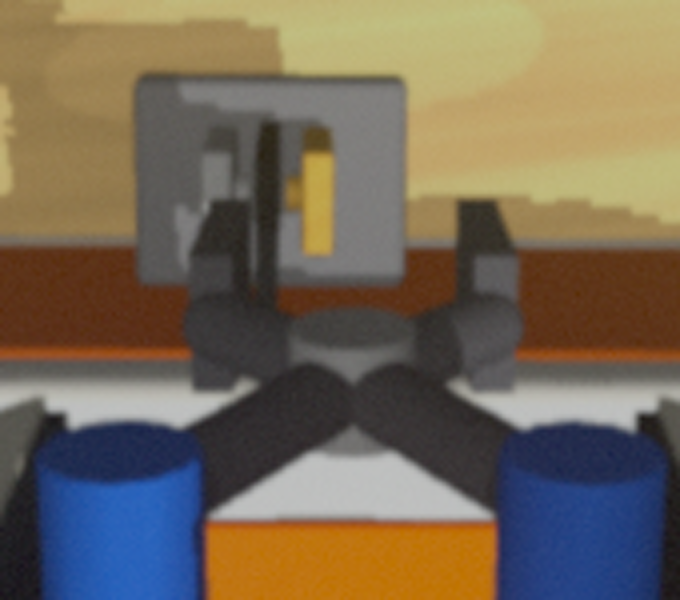

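Call:
servo_tool(targets="-5 -8 0 0.007;-5 -8 10 0.007;0 -1 15 0;0 0 10 0;0 0 0 0;0 0 0 0")

```text
time: 44.1
tool_pos: [0.3921, -0.3391, 0.1938]
tool_rot: [3.117, -0.08, 3.021]
contact_force: [0.8, 0.0, -1.5]
opening: 0.0593
```

```bash
python3 tip.py; python3 -c "
from h import *
p=shot('wrist','w20.png');a=p['color'][190:340,230:400,::-1]; print(telemetry.observe()['opening'])
cv2.imwrite('pics/w20c.png',cv2.resize(a,None,fx=4,fy=4,interpolation=cv2.INTER_CUBIC))"
```

```text
tip [ 0.3881 -0.3359  0.0972] axis [ 0.036 -0.032  0.999] tipL [-3.4  0.4 96.6]
pitchroll [ 3.117 -0.08   3.021]
delta tool mm [ 1.2  1.4 40.5] world [ -4.1   2.9 -40.2]
jaw inner -1 0 [295. 238.] [295. 269.]
jaw inner -1 0.03 [291. 253.] [292. 287.]
jaw inner 1 0 [345. 238.] [345. 269.]
jaw inner 1 0.03 [349. 253.] [348. 287.]
0.058969753069477354
```

View pics/w20c.png

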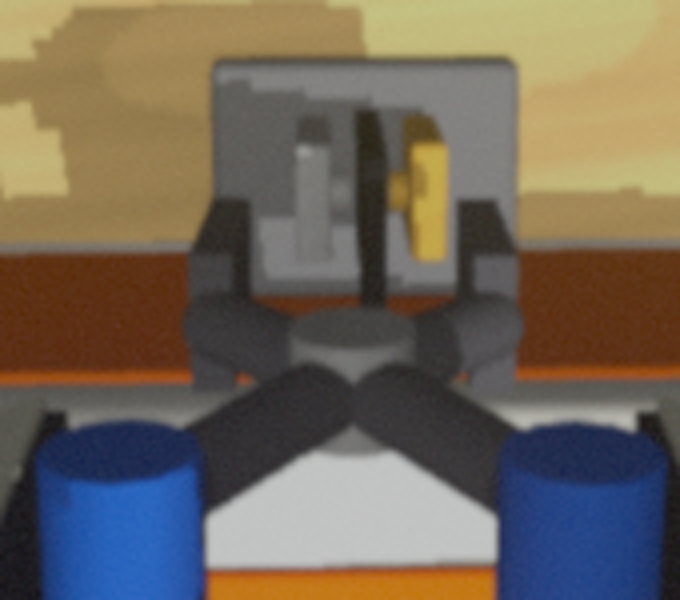

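Call:
servo_tool(targets="2 1.2 0 0;2.4 1.2 0 0;0 0 0 0;0 0 0 0", hand=0.655)

```text
time: 44.7
tool_pos: [0.388, -0.3361, 0.1955]
tool_rot: [3.119, -0.078, 3.021]
contact_force: [-0.8, 0.7, -2.6]
opening: 0.0605
```

```bash
python3 tip.py; python3 -c "
from h import *
p=shot('wrist','w21.png');a=p['color'][190:340,230:400,::-1]; print(telemetry.observe()['opening'])
cv2.imwrite('pics/w21c.png',cv2.resize(a,None,fx=4,fy=4,interpolation=cv2.INTER_CUBIC))"
```

```text
tip [ 0.3842 -0.3331  0.0989] axis [ 0.035 -0.03   0.999] tipL [-3.4  0.4 96.6]
pitchroll [ 3.119 -0.078  3.021]
delta tool mm [-3.1 -0.9 41.8] world [ -0.2   0.1 -41.9]
jaw inner -1 0 [294. 238.] [295. 269.]
jaw inner -1 0.03 [291. 253.] [292. 287.]
jaw inner 1 0 [345. 238.] [344. 269.]
jaw inner 1 0.03 [348. 253.] [348. 287.]
0.060257225698940084
```

View pics/w21c.png

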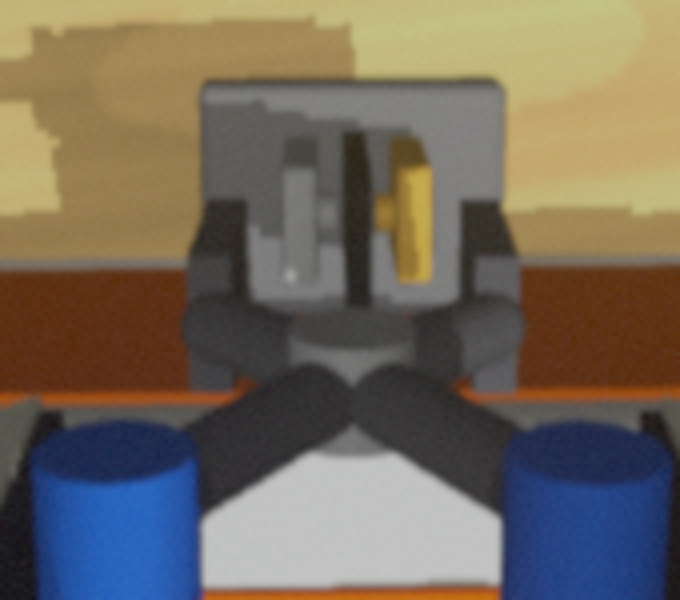

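Call:
servo_tool(targets="-0.8 0 10 0;-0.8 -0.2 10 0;0 0 0 0")

```text
time: 45.18
tool_pos: [0.3879, -0.3356, 0.1733]
tool_rot: [3.118, -0.079, 3.021]
contact_force: [-0.4, 0.1, -2.0]
opening: 0.0601
```

```bash
python3 tip.py; python3 -c "
from h import *
p=shot('wrist','w22.png');a=p['color'][190:340,230:400,::-1]; print(telemetry.observe()['opening'])
cv2.imwrite('pics/w22c.png',cv2.resize(a,None,fx=4,fy=4,interpolation=cv2.INTER_CUBIC))"
```

```text
tip [ 0.384  -0.3325  0.0768] axis [ 0.035 -0.031  0.999] tipL [-3.4  0.4 96.6]
pitchroll [ 3.118 -0.079  3.021]
delta tool mm [-1.6 -1.  19.7] world [ -0.   -0.5 -19.8]
jaw inner -1 0 [294. 238.] [295. 269.]
jaw inner -1 0.03 [291. 253.] [292. 287.]
jaw inner 1 0 [345. 238.] [345. 269.]
jaw inner 1 0.03 [349. 253.] [348. 287.]
0.06021144707074294
```

View pics/w22c.png

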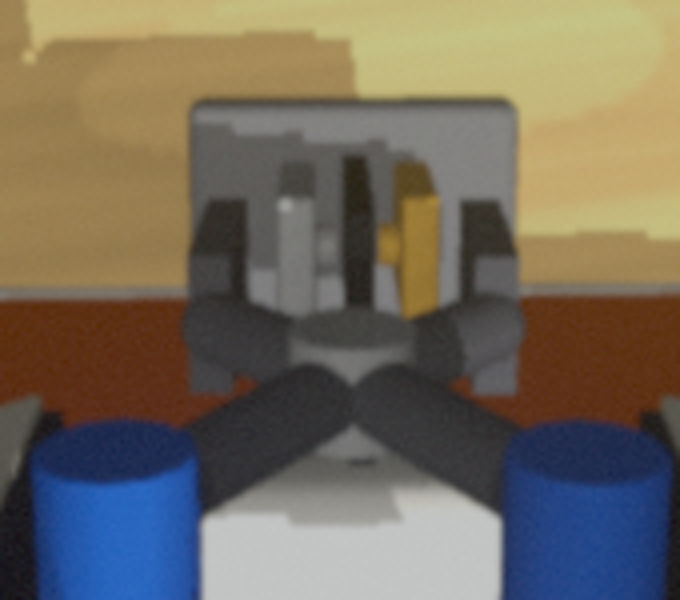

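Call:
servo_tool(targets="-0.6 0 8 0;-0.6 0 8 0;0 0 0 0")

```text
time: 45.65
tool_pos: [0.3883, -0.3358, 0.1573]
tool_rot: [3.12, -0.077, 3.021]
contact_force: [0.6, 0.4, -1.4]
opening: 0.0604
```

```bash
python3 tip.py; python3 -c "
from h import *
p=shot('wrist','w23.png');a=p['color'][190:340,230:400,::-1]; print(telemetry.observe()['contact_force'])
cv2.imwrite('pics/w23c.png',cv2.resize(a,None,fx=4,fy=4,interpolation=cv2.INTER_CUBIC))"
```

```text
tip [ 0.3846 -0.3328  0.0607] axis [ 0.034 -0.03   0.999] tipL [-3.4  0.4 96.6]
pitchroll [ 3.12  -0.077  3.021]
delta tool mm [ 0.3 -0.4  3.7] world [-0.6 -0.2 -3.7]
jaw inner -1 0 [294. 238.] [295. 269.]
jaw inner -1 0.03 [291. 253.] [292. 287.]
jaw inner 1 0 [345. 238.] [344. 269.]
jaw inner 1 0.03 [348. 253.] [348. 287.]
[-0.43565921  0.05004239 -1.72353477]
```

View pics/w23c.png

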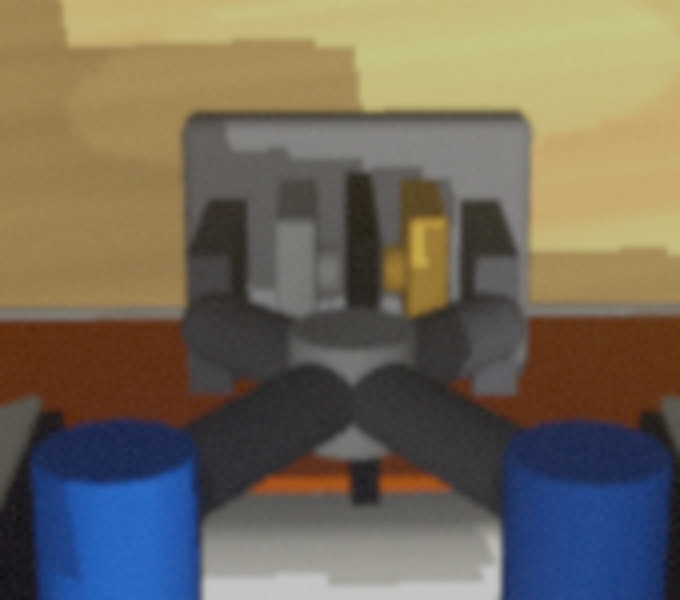

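Call:
servo_tool(targets="0 0.6 2 0;0 0.6 2 0;0 0 0 0")

```text
time: 46.12
tool_pos: [0.3886, -0.3349, 0.1541]
tool_rot: [3.121, -0.076, 3.021]
contact_force: [0.4, -0.3, -0.7]
opening: 0.0603
```

Call:
servo_tool(targets="0 0 0 0;0 0 0 0;0 0 0 0;0 0 0 0;0 0 0 0;0 0 0 0", hand=0.3, squeeze=22)

```text
time: 46.88
tool_pos: [0.3891, -0.3353, 0.1555]
tool_rot: [3.123, -0.074, 3.02]
contact_force: [-0.3, -0.4, -0.5]
opening: 0.0416
```

```bash
python3 tip.py|head -3; python3 -c "
from h import *
p=shot('wrist','w24.png');a=p['color'][190:340,230:400,::-1]; print(telemetry.observe()['contact_force'],telemetry.observe()['opening'])
cv2.imwrite('pics/w24c.png',cv2.resize(a,None,fx=4,fy=4,interpolation=cv2.INTER_CUBIC))"
```

```text
tip [ 0.3857 -0.3326  0.0589] axis [ 0.031 -0.027  0.999] tipL [-3.4  0.4 96.6]
pitchroll [ 3.123 -0.074  3.02 ]
delta tool mm [ 1.5 -0.6  2. ] world [-1.7 -0.4 -1.9]
[-1.30810756  0.49828367  0.68146095] 0.04171275982146488
```

View pics/w24c.png

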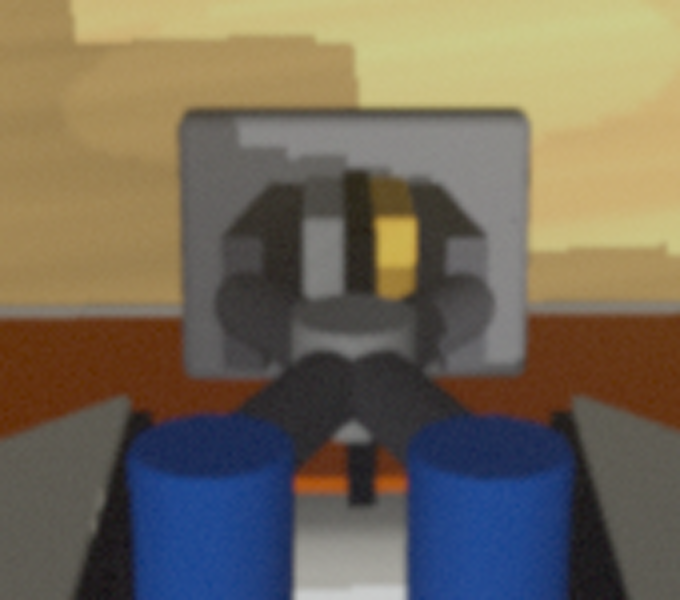

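Call:
servo_tool(targets="0 0 0 0;0 0 0 0;0 0 0 0;0 0 0 0", hand=0.3, squeeze=35)

```text
time: 47.48
tool_pos: [0.3892, -0.3353, 0.1557]
tool_rot: [3.123, -0.074, 3.02]
contact_force: [0.1, 0.7, 1.2]
opening: 0.0404
```

```bash
python3 tip.py|head -3; python3 -c "
from h import *
p=shot('wrist','w25.png');a=p['color'][225:275,290:350,::-1]; print(telemetry.observe()['contact_force'],telemetry.observe()['opening'])
cv2.imwrite('pics/w25c.png',cv2.resize(a,None,fx=10,fy=10,interpolation=cv2.INTER_CUBIC))"
```

```text
tip [ 0.3858 -0.3327  0.0591] axis [ 0.031 -0.026  0.999] tipL [-3.4  0.4 96.6]
pitchroll [ 3.123 -0.074  3.02 ]
delta tool mm [ 1.6 -0.6  2.2] world [-1.8 -0.3 -2.1]
[-0.5743771   1.93675435  1.92568507] 0.04058016860814271
```

View pics/w25c.png

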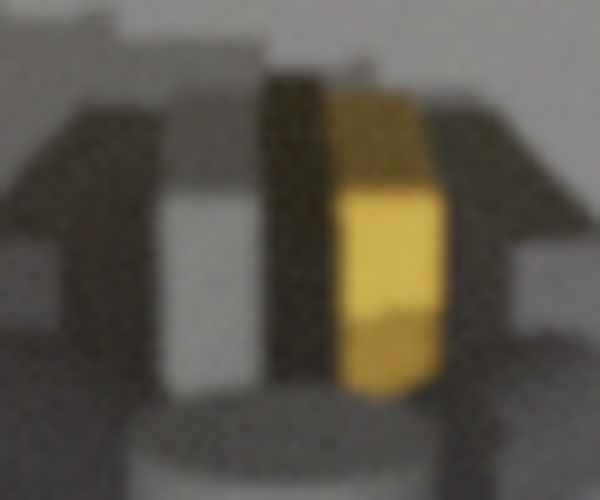

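Call:
servo_tool(targets="0 0 0 0;0 0 0 0;0 0 0 0;0 0 0 0;0 0 0 0", hand=0.64, squeeze=8)

```text
time: 48.2
tool_pos: [0.3889, -0.3352, 0.1547]
tool_rot: [3.122, -0.075, 3.02]
contact_force: [0.5, 0.3, -2.4]
opening: 0.0587
```

```bash
python3 tip.py|head -3; python3 -c "
from h import *
p=shot('wrist','w26.png');a=p['color'][190:340,230:400,::-1]; print(telemetry.observe()['contact_force'],telemetry.observe()['opening'])
cv2.imwrite('pics/w26c.png',cv2.resize(a,None,fx=4,fy=4,interpolation=cv2.INTER_CUBIC))"
```

```text
tip [ 0.3854 -0.3324  0.0581] axis [ 0.032 -0.027  0.999] tipL [-3.4  0.4 96.6]
pitchroll [ 3.122 -0.075  3.02 ]
delta tool mm [ 1.2 -0.8  1.2] world [-1.4 -0.6 -1.1]
[ 0.54684491 -0.13875779 -1.97162209] 0.05877272500138618
```

View pics/w26c.png

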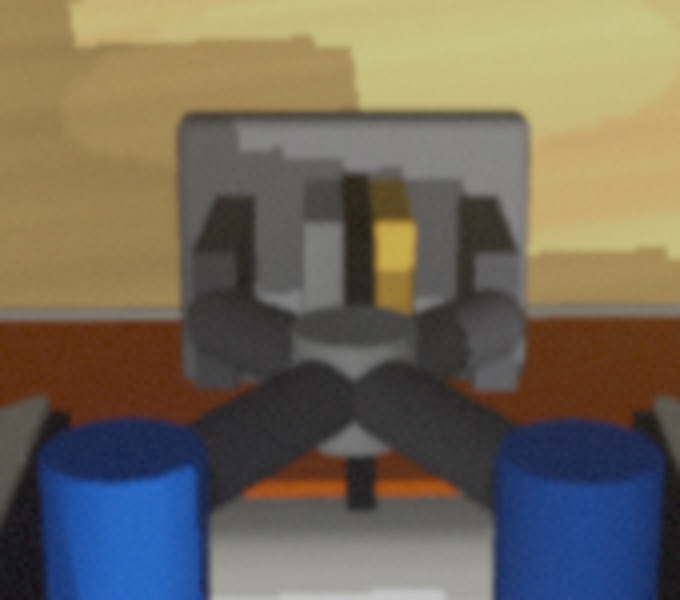

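Call:
servo_tool(targets="0.6 0.2 -8 0;0.8 0.3 -10 0;1 0.3 -12 0;1 0.5 -20 0;1 0 -25 0;0 0 -10 0;0 0 0 0")

```text
time: 49.18
tool_pos: [0.3911, -0.3359, 0.2463]
tool_rot: [3.124, -0.072, 3.02]
contact_force: [0.0, -1.1, -2.7]
opening: 0.0589
```

```bash
python3 tip.py|head -2; python3 go.py .443 -.0502 .24 2.79; python3 -c "
from h import *
p=shot('wrist','w27.png');s=shot('scene','s27.png')
a=p['color'][190:290,250:350,::-1]
cv2.imwrite('pics/w27c.png',cv2.resize(a,None,fx=6,fy=6,interpolation=cv2.INTER_CUBIC))"
```

```text
tip [ 0.3878 -0.3334  0.1497] axis [ 0.029 -0.025  0.999] tipL [-3.4  0.4 96.6]
pitchroll [ 3.124 -0.072  3.02 ]
t 49.23 shift mm [-17.6 289.7   9.8] turn 0.23 rot [ 3.123 -0.073  3.02 ] q6 -2.28
```

View pics/w27c.png

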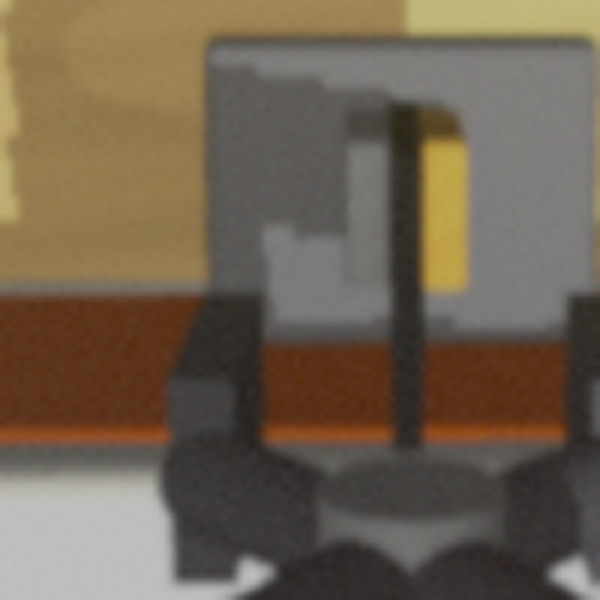

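Call:
servo_tool(targets="0 20 0 0.06;0 30 0 0.06;0 35 0 0.06;0 35 0 0.05;0 35 0 0;0 35 0 0;0 30 0 0;0 20 0 0;0 0 0 0;0 0 0 0")

```text
time: 50.58
tool_pos: [0.4582, -0.0985, 0.238]
tool_rot: [3.137, -0.094, 2.781]
contact_force: [0.5, -0.9, -2.1]
opening: 0.0588
```

```bash
python3 tip.py|head -2; python3 go.py .443 -.0502 .24 2.79
```

```text
tip [ 0.4532 -0.0957  0.1415] axis [ 0.048 -0.026  0.999] tipL [-3.4  0.4 96.6]
pitchroll [ 3.137 -0.094  2.781]
t 50.62 shift mm [31.3 39.9  1.1] turn -0.01 rot [ 3.137 -0.094  2.78 ] q6 -1.59
```

```bash
cat > tip2.py <<'E'
from tip import *
import sys
o=telemetry.observe(); x,a,R=tip(o); z=float(sys.argv[1])
tgt=np.array([.4435,-.0512,z]); print('tip',x.round(4),'axis',a.round(3),'delta tool',(R.T@(tgt-x)*1000).round(1),'down10 tool',(R.T@np.array([0,0,-10])).round(2),'turn',round(o['tool_rot'][2]-2.79,3),'open',round(o['opening'],4),'F',o['contact_force'].round(1))
E
python3 tip2.py .10
```

```text
tip [ 0.4532 -0.0958  0.1415] axis [ 0.048 -0.027  0.999] delta tool [20.8 38.1 43.8] down10 tool [-0.94 -0.04  9.96] turn -0.01 open 0.0589 F [ 0.   0.7 -1.6]
```

Call:
servo_tool(targets="10 16 0 -0.005;10 15 0 -0.005;5 7 0 0;0 0 0 0;0 0 0 0")

```text
time: 51.25
tool_pos: [0.4469, -0.0521, 0.2408]
tool_rot: [3.136, -0.094, 2.789]
contact_force: [0.5, -0.4, -1.4]
opening: 0.0588
```

```bash
python3 tip2.py .08;python3 -c "
from h import *
p=shot('wrist','w28.png');s=shot('scene','s28.png')"
```

```text
tip [ 0.4419 -0.0494  0.1443] axis [ 0.047 -0.027  0.999] delta tool [-8.1 -1.5 63.8] down10 tool [-0.94 -0.05  9.96] turn -0.001 open 0.0588 F [ 0.5 -0.4 -1.4]
```

View pics/w28.png

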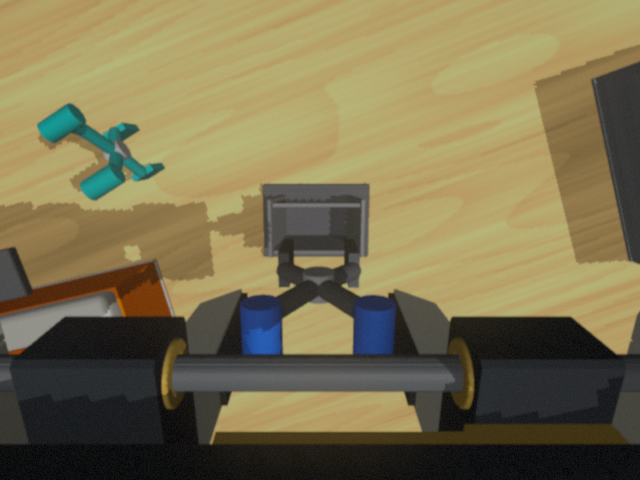

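Call:
servo_tool(targets="-2 -0.5 15 0;-2 -0.5 18 0;-2 -0.5 18 0;-1.5 0 12 0;0 0 0 0")

```text
time: 51.98
tool_pos: [0.449, -0.0558, 0.1757]
tool_rot: [3.137, -0.092, 2.787]
contact_force: [-0.1, -0.2, -2.0]
opening: 0.0589
```

```bash
python3 tip2.py .045;python3 -c "
from h import *
p=shot('wrist','w29.png');a=p['color'][170:340,230:400,::-1]
cv2.imwrite('pics/w29c.png',cv2.resize(a,None,fx=3.5,fy=3.5,interpolation=cv2.INTER_CUBIC))"
```

```text
tip [ 0.4442 -0.0531  0.0791] axis [ 0.046 -0.026  0.999] delta tool [-1.9  1.4 34.1] down10 tool [-0.92 -0.05  9.96] turn -0.003 open 0.0589 F [-0.1 -0.2 -2. ]
```

View pics/w29c.png

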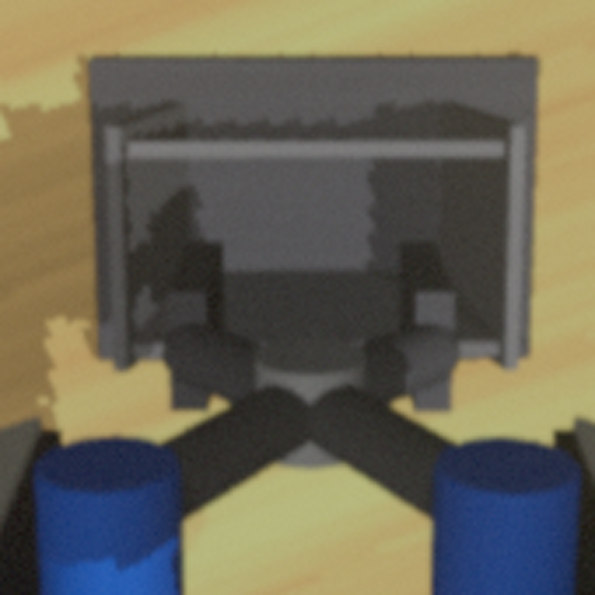

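Call:
servo_tool(targets="-1 0.5 12 0;-1 0.5 12 0;-1.5 0.4 14 0;-1 0 10 0;0 0 0 0")

```text
time: 52.65
tool_pos: [0.4508, -0.0544, 0.1258]
tool_rot: [3.136, -0.089, 2.787]
contact_force: [-0.7, -0.4, -1.7]
opening: 0.0586
```

```bash
python3 tip2.py .008
```

```text
tip [ 0.4462 -0.0518  0.0292] axis [ 0.043 -0.025  0.999] delta tool [ 0.8 -0.5 21.4] down10 tool [-0.89 -0.05  9.96] turn -0.003 open 0.0586 F [-0.7 -0.4 -1.7]
```

Call:
servo_tool(targets="1.5 -0.3 8 0;0 0 8 0;0 0 5 0;0 0 0 0")

```text
time: 53.15
tool_pos: [0.4479, -0.0535, 0.1043]
tool_rot: [3.136, -0.087, 2.787]
contact_force: [-0.1, -1.2, -0.3]
opening: 0.0599
```

```bash
python3 tip2.py .007
```

```text
tip [ 0.4436 -0.0509  0.0078] axis [ 0.041 -0.025  0.999] delta tool [-0.1 -0.3  0.8] down10 tool [-0.87 -0.05  9.96] turn -0.003 open 0.0599 F [-0.1 -1.2 -0.3]
```

Call:
servo_tool(targets="0 0 0 0;0 0 0 0;0 0 0 0;0 0 0 0;0 0 0 0", hand=0.95)

```text
time: 53.78
tool_pos: [0.4487, -0.0538, 0.1052]
tool_rot: [3.136, -0.085, 2.787]
contact_force: [-0.1, 0.3, 0.4]
opening: 0.0874
```

Call:
servo_tool(targets="0.9 0 -10 0;0.9 0 -10 0;1.5 0 -20 0;3 0 -30 0;0 0 -30 0;0 0 0 0")

```text
time: 54.52
tool_pos: [0.4508, -0.0552, 0.212]
tool_rot: [3.136, -0.082, 2.787]
contact_force: [0.3, 0.9, -0.3]
opening: 0.0873
```

```bash
python3 -c "
from h import *
p=shot('wrist','w30.png');s=shot('scene','s30.png')
for u in [(.4437,-.0505,.114)]: print(proj(p,u))"
```

```text
[321.20424532 246.78369853]
```

View pics/w30.png

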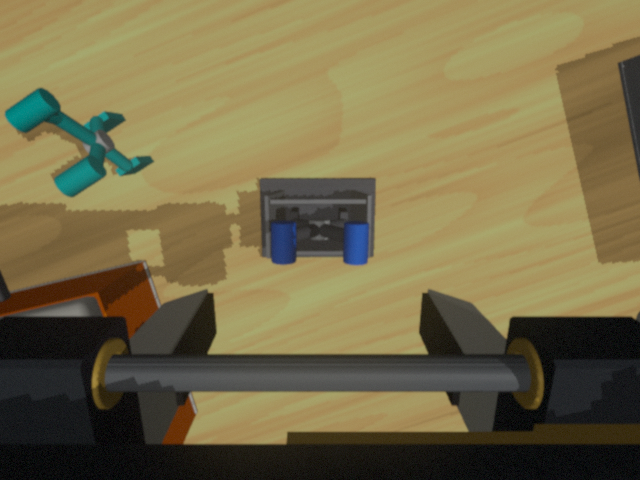

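View pics/s30.png

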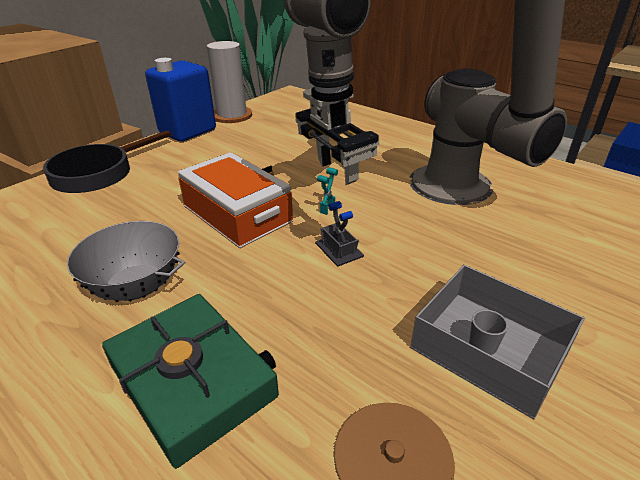

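Call:
servo_tool(targets="0 0 -40 0;0 30 -20 0;0 45 0 0;0 45 0 0;0 45 0 0;0 0 0 0;0 0 0 0")

```text
time: 55.5
tool_pos: [0.5097, 0.1018, 0.2641]
tool_rot: [3.141, -0.103, 2.784]
contact_force: [-0.4, -0.2, 0.5]
opening: 0.0874
```

```bash
python3 - <<'E'
from h import *
t=shot('top','t31.png'); s=shot('scene','s31.png'); t0=cv2.imread('pics/top0.png')
for n,x0,x1,y0,y1 in [('stand',315,395,270,340),('clip',470,550,300,360)]:
    a=cv2.resize(t['color'][y0:y1,x0:x1,::-1],None,fx=5,fy=5,interpolation=cv2.INTER_CUBIC); b=cv2.resize(t0[y0:y1,x0:x1],None,fx=5,fy=5,interpolation=cv2.INTER_CUBIC)
    cv2.imwrite(f'pics/f_{n}.png',np.clip(np.hstack([b,a])*1.5,0,255).astype(np.uint8))
print(telemetry.observe()['time'],telemetry.observe()['tool_pos'])
E
```

```text
55.6 [0.50978083 0.10132959 0.26446287]
```

View pics/t31.png

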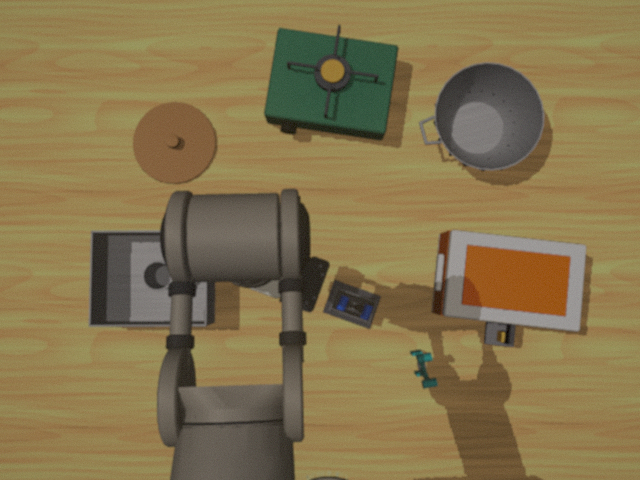

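View pics/f_stand.png

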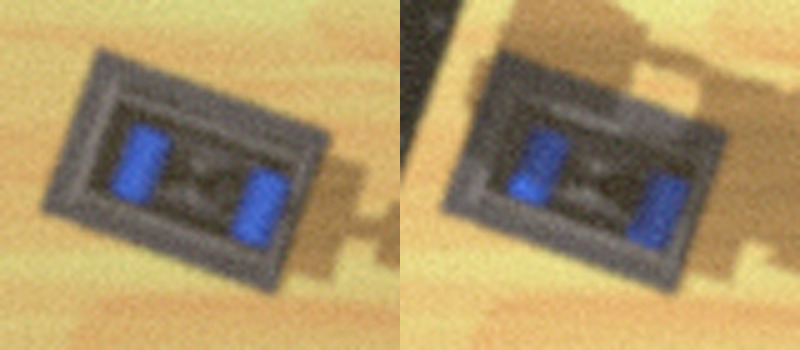

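View pics/f_clip.png

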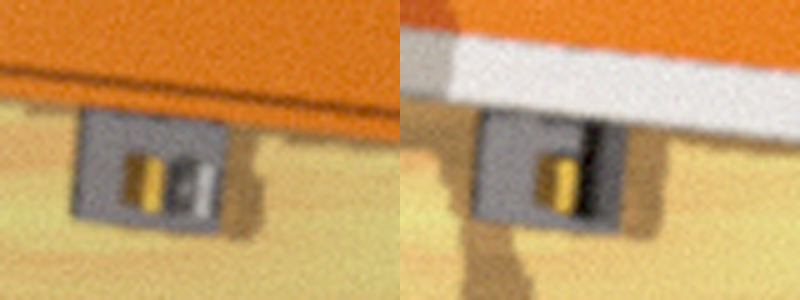

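```bash
python3 -c "
from h import *
print(robot.hand_in())"
```

```text
the job is handed in; nothing more can be done
None
```

I packed up the camp kitchen and handed the job in at about 56 s of the 210 s allowed; `hand_in()` reported no verdict.

- **Food and gear:** The jar, tin and tub went into the cooler and the tumbler into the bin. I saw no cup or cartridge in any view. When I placed the jar, the tin and tub shifted a little towards each other, but both stayed upright inside the cooler.
- **Lid:** I pushed it forward from behind and it sank shut. It showed shut in the scene and top views, though I did not measure its angle.
- **Press stud:** I squeezed it with the blue pliers only. Afterwards the halves measured about 16.2 mm over their outer faces (16 mm is fully snapped), clamping the lid's tongue. I could only measure the two halves together, not each one's travel.
- **Pliers:** They are back upright in their stand. From above, the grip spacing matches the start and they lean very slightly, well inside the limit.
- **Bystanders:** The stove, colander and silicone lid sit at the same pixels as in the first top view.
- **Disagreements in measuring:** Two-view heights of the jar, tin, tub and tumbler came out about 7 mm below the given ones. I used the given heights with the top view and checked each position with the wrist camera before grasping. The tool's tilt also drifted by up to about 0.1 rad during moves, so I steered the pliers by the wrist images.

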